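# Clip the bottle tray onto the slotted spice rack and load it

## Task

Clip the loose metal bracket tray onto the spice rack: hook its two claws into the middle pair of the three pairs of slots, then press it down until the spring catch snaps out through the window in its back and locks it. Then stand the amber bottle with the plain black cap upright in the tray. Leave the other bottles, the jar and the things on the top board where they are.

Things in the scene. Friction and masses are not known exactly. Their poses are not given: they have to be found in the camera images.
- tray_mid (a point): Loose steel bracket tray, 0.26 kg, upright on the table. Point: midway between its side walls, 16 mm above the underside, 55 mm before the back face. +x to its back (claw side), +y left, +z up. Tray part x -40 to +55 mm, 55 mm wide outside, 50 inside. Grip across the side walls (32 mm high; beyond x = +21 a gusset rises to the back's top). Floor 3 mm thick, front lip 14 mm high.
- tray_lip (a point): On the tray: middle of the top of its back, 62 mm above the underside, 9 mm before the back face; axes as tray_mid. The top edge is folded forward into a level lip, 18 mm deep (x) and 116 mm wide (y): the place to press down. Below it the back plate is 116 mm wide down to 36 mm above the underside, then as narrow as the tray, with a 24 mm wide window 7 to 22 mm above the underside.
- claw_left (a point): On the tray: tip of the left claw, 12 mm behind the back face, y = +46 mm, 37 mm above the underside; axes as tray_mid. The claw is 6 mm thick (y), its tip tapered to 3: a neck 44 to 52 mm above the underside, then a tooth hanging down to 23 mm above it. Gap between back face and tooth 5.5 mm.
- claw_right (a point): On the tray: tip of the right claw, y = -46 mm, like the left one.
- mount (a point): Fixed point of the rack: where tray_mid lies, with the same axes, when the tray is locked home (116 mm above the table). +x horizontally into the rack, +y left, +z up. The front faces of the two uprights lie at x = +55 mm; between the uprights it is open from 18 mm above this point up to the board. Wooden foot: 190 mm wide, 16 mm high, its front edge at x = -25 mm.
- slot_left (a point): Rack: centre of the left middle slot on the front face of the left upright; axes as mount, y = +46 mm from it. Slot 12.4 mm wide, 36 mm high (its lower edge 28 mm above mount), steel 4 mm thick; like slots 60 mm above and below. Hook in with the tray 22 to 27 mm above its locked height, push back (+x) until the back meets the uprights, then lower.
- slot_right (a point): Rack: centre of the right middle slot, y = -46 mm from mount, like the left one. Once hooked and lowered, the tray comes to rest on the catch's slope about 15 mm above its locked height and stays there when let go, not yet locked. Steel on steel is slippery here (friction about 0.2).
- board_edge (a point): Rack: middle of the lower front edge of the fixed wooden top board, 310 mm above the table, 50 mm before the uprights' faces; axes as mount. Board 15 mm thick, 200 mm wide, reaching from here back over the tray's place, so that a gripper working there must lean back towards the robot, about 25 to 45 degrees from vertical.
- catch (a joint): Spring catch between the uprights: a white nylon nose, 16 mm wide, flat below (8 mm above the locked tray's underside), sloping above. 0 = out, at rest and again when snapped through the window of the locked tray; up to 0.005 to 0.008 m while pushed back into the rack. Pressing the tray down past it takes about 8 to 15 N; it springs out by itself.
- amber_bottle_mid (a point): Amber bottle with a plain cylindrical black cap and a blank label, 41 mm in diameter, 119 mm high, 0.09 kg, upright on the table. Point: on its axis, half-way up (59.5 mm above the base); +z up. The body is straight up to about 75 mm above the base; shoulder and cap above.
- dropper_bottle: Bystander: small bottle with a tapered rubber dropper top, 34 mm in diameter, 102 mm high, on the table near the amber bottle. Origin under the centre of its base.
- spice_jar: Bystander: glass jar with a wide dark lid, 65 mm in diameter, 86 mm high, on the table near the amber bottle. Origin under the centre of its base.
- cup: Bystander: ribbed white cup, 66 mm in diameter, 63 mm high, on the rack's top board. Origin under the centre of its base.
- garlic: Bystander: garlic bulb, 56 mm, on the rack's top board. Origin under its centre.
Mind the look-alikes: they are no part of the job. Of the things that look like the part that bears tray_mid, the smallest one is meant.

How it is judged:
On the way, in this order (a step that is already met when the one before it is completed fails the run):
1. the tray's claws are hooked behind the uprights through the middle slots (x of tray_mid in the frame of mount between -0.006 and 0.004 m and y of tray_mid in the frame of mount between -0.008 and 0.008 m and angle between the x axis of tray_mid and the x axis of mount, either way round below 0.12 rad and z of tray_mid in the frame of mount between -0.006 and 0.02 m), for 0.1 s.
2. the tray is pressed fully down and the catch has snapped out through its window (x of tray_mid in the frame of mount between -0.006 and 0.004 m and y of tray_mid in the frame of mount between -0.008 and 0.008 m and angle between the x axis of tray_mid and the x axis of mount, either way round below 0.12 rad and z of tray_mid in the frame of mount between -0.006 and 0.0035 m and value of joint catch below 0.0015 m and angle between tray_mid's own z axis and vertical below 0.08 rad), for 0.2 s.
3. the amber bottle stands upright in the locked tray (all of step 2 and x of amber_bottle_mid in the frame of tray_mid between -0.02 and 0.034 m and y of amber_bottle_mid in the frame of tray_mid between -0.01 and 0.01 m and z of amber_bottle_mid in the frame of tray_mid between 0.041 and 0.052 m and angle between amber_bottle_mid's own z axis and vertical below 0.1 rad), for 0.2 s.
At the end, for the whole second after the job is handed in: Tray hooked in the middle slots and fully down (tray_mid 6 mm below to 3.5 mm above, within, 6 mm in depth, 8 mm sideways of mount; level within 4 degrees), catch out (within 1.5 mm of rest); amber bottle upright (within 5 degrees) on the tray floor, let go; bystanders within 40 mm of their places (all of step 3); the robot touches nothing.
It fails at once if the dropper bottle is knocked over or shifted by more than 40 mm (distance of dropper_bottle from where it was at the start of the episode above 0.04 m or angle between dropper_bottle's own z axis and vertical above 0.5 rad).
It fails at once if the spice jar is knocked over or shifted by more than 40 mm (distance of spice_jar from where it was at the start of the episode above 0.04 m or angle between spice_jar's own z axis and vertical above 0.5 rad).
It fails at once if the cup on the top board is knocked over or shifted by more than 40 mm (distance of cup from where it was at the start of the episode above 0.04 m or angle between cup's own z axis and vertical above 0.5 rad).
It fails at once if the garlic on the top board is knocked over or shifted by more than 40 mm (distance of garlic from where it was at the start of the episode above 0.04 m).
It also fails if it takes over 66 s, if anything falls off the work surface, if the arm or the gripper's body presses on something with over 40 N, if the wrist force passes 120 N, or if a joint passes its speed limit or range.

## Robot

A 6-joint arm with a two-finger parallel gripper is mounted at the origin on a cart in front of the work surface, level with it; the furniture and walls round the work are solid. World frame = base frame: x ahead of the robot, y to its left, z up, the work surface at z = 0. Lengths are in m, angles in rad, forces in N, time in s.
With the tool pointing down it reaches from about 0.375 to 0.9 m from the base axis. Payload 3.1 kg.
Tool frame: the origin (TCP) lies midway between the tips of the shut fingers; the grasp point (between the pads) lies robot.grip_point_offset behind it (robot.grip_point_offset is the distance from the TCP to the grasp point, in m); z points along the fingers, y is the direction in which the jaws open and shut (so a half turn about z gives the same grasp; the last joint's range is limited). The gripper opens to 87 mm and grips with 3 to 60 N. Pads are 19 mm wide; open, the fingers measure 117 mm over their backs; the gripper's body (75 mm by 190 mm) begins 51 mm behind the grasp point.
Start: joints at [-1.478, 0.527, 1.433, -0, 1.181, -0.178], TCP at [0.168, -0.602, 0.192] pointing down, gripper open.
Joint ranges: [-3.08, 3.08], [-0.75, 2.2], [0.22, 2.44], [-1.43, 4.57], [0, 2.65], [-2.85, 2.85]. Speed limits (rad/s): [2.79, 2.79, 3.14, 3.14, 3.14, 3.14].

## Interface

Orientations are given as a unit quaternion [x, y, z, w].
In Python, from rig import robot, cams, hand_in gives the robot as it stands. The module is installed in compiled form; this text tells all that it offers.
- The arm moves only by the tool send_rows, never from a script. Its argument "steps" is one flat list of numbers, 5 for each row, row after row: the finger opening in m, from 0 to 0.087, then the shift along the tool's x, y, z in m, then the turn about the tool's z in rad. A call has 1 to 8 rows; each row is the pose to reach, as a shift and turn from the pose measured when the call began, along the tool's axes at that moment; what a row does not reach only later rows make up. A row lasts 1/8 s, in which the tool goes at most 62.5 mm and 10.7 degrees, less where a joint would pass 70% of its speed; a pose out of reach is approached as far as the arm can. A call with a gripper value outside its range is refused whole. The fingers move at their own pace and stop on an object; "force" is the grip in N (left out, the last holds). Time passes only in rows, so rows that repeat a pose let the fingers close. It gives the time, the measured TCP pose, the force and the opening at its end, in the units of the state.
- robot.get_obs(): the state, without advancing time (a new reading comes with each control period).
- cams.camera(name): name is "scene" or "side" or "wrist"; returns a dict with "color" (420x560x3 uint8, red, green, blue), "range_z" (420x560 float32, m along the optical axis (not along the pixel's ray), 0 where there is no reading), "intrinsics" (3x3 intrinsics, pixels), "extrinsics" (4x4, takes a point from camera to world coordinates). Camera axes: x right, y down, z forward; pixel columns grow to the right and rows downward; lengths in m; the calibration is good to about 2 mm. A picture is of the moment at which its call begins.
- hand_in(): hands the job in, once; it reports no verdict.
The state is a dict: "time": time; "q": joint angles; "joint_velocities": joint speeds; "joint_torque": joint torques, N m; "position": TCP position; "tool_rot": TCP orientation; "ft_force": force on the tool from outside, world axes, zero at the start; "moment": the same for the moment, N m; "grip_width": finger opening in m.
Only numpy, scipy, OpenCV 4.12 (cv2) and the standard library are available. Lean on these libraries where they do the work, as an engineer would, in place of code of your own. Each camera call takes 0.05 s, during which the arm holds its last target.

## Working session

There is one attempt and no reset: what is moved stays moved. The work goes in short steps, Python scripts to look and compute and a tool call to move; the robot and the scene stay as the last step left them, time stands still between calls to the robot, and variables do not carry over. Pictures are saved under pics/ and viewed, and the job is handed in when it is done.

Besides the shell and the picture viewer there is one more tool, called after ">>>" in YAML: its name, and indented under it one key for each argument. send_rows: Moves the arm, as the interface text tells. Its arguments: {"type":"object","properties":{"steps":{"type":"array","items":{"type":"number"}},"force":{"type":"number"}},"required":["steps"]}

```bash
mkdir -p pics
python3 - <<'E'
from rig import robot,cams
import cv2,numpy as np
o=robot.get_obs();print({k:np.round(v,4).tolist() for k,v in o.items()},robot.grip_point_offset)
for n in ["scene","side","wrist"]:
    c=cams.camera(n);cv2.imwrite(f"pics/{n}0.png",c["color"][:,:,::-1]);np.savez(f"{n}0.npz",**c)
    print(n,np.round(c["intrinsics"],2).tolist(),np.round(c["extrinsics"],4).tolist())
E
```

```text
{'time': 0.0, 'q': [-1.4775, 0.5285, 1.4339, -0.0, 1.1814, -0.1785], 'joint_velocities': [-0.001, 0.0008, -0.0005, 0.0003, 0.0001, -0.0001], 'joint_torque': [0.0004, -44.0037, -17.6593, 0.0634, 0.0582, -0.0002], 'position': [0.1678, -0.6012, 0.1915], 'tool_rot': [0.9908, 0.1355, 0.0, -0.0011], 'ft_force': [-0.9375, -0.2475, 0.7055], 'moment': [0.0422, -0.0414, 0.0171], 'grip_width': 0.0867} 0.0187
scene [[513.57, 0.0, 283.45], [0.0, 513.57, 214.83], [0.0, 0.0, 1.0]] [[-0.5133, -0.6789, 0.525, -0.3111], [-0.8582, 0.4048, -0.3157, 0.3821], [0.0018, -0.6126, -0.7904, 1.4499], [0.0, 0.0, 0.0, 1.0]]
side [[410.71, 0.0, 276.5], [0.0, 410.71, 212.19], [0.0, 0.0, 1.0]] [[-0.8099, -0.4023, 0.4268, -0.0033], [-0.5864, 0.5371, -0.6064, 0.6484], [0.0147, -0.7414, -0.6709, 1.05], [0.0, 0.0, 0.0, 1.0]]
wrist [[307.97, 0.0, 279.68], [0.0, 307.97, 210.32], [0.0, 0.0, 1.0]] [[0.2691, -0.9175, -0.2927, 0.2486], [-0.9631, -0.2572, -0.0793, -0.5794], [-0.0026, 0.3033, -0.9529, 0.384], [0.0, 0.0, 0.0, 1.0]]
```

View pics/scene0.png

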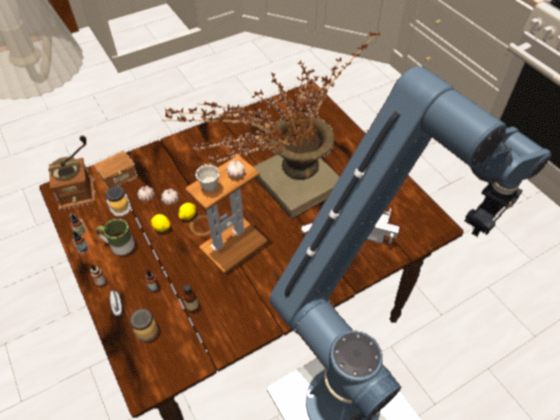

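View pics/side0.png

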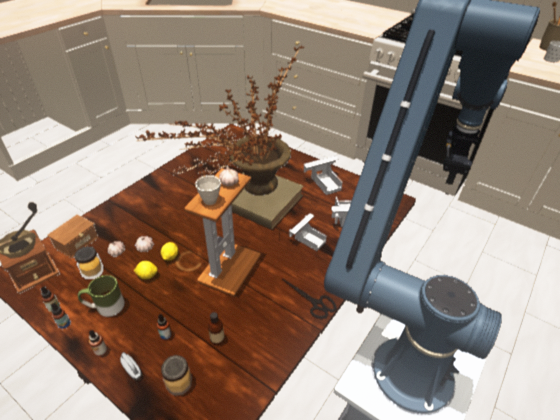

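View pics/wrist0.png

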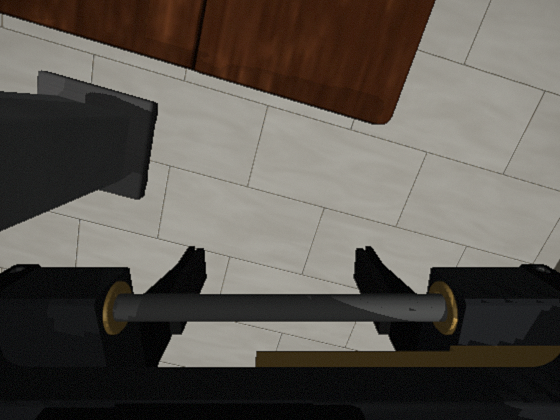

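```bash
cat > h.py <<'E'
import numpy as np,cv2
from scipy.spatial.transform import Rotation as R
def cloud(c):
    K=c["intrinsics"];E=c["extrinsics"];z=c["range_z"].astype(float)
    v,u=np.mgrid[0:z.shape[0],0:z.shape[1]]
    p=np.stack([(u-K[0,2])/K[0,0]*z,(v-K[1,2])/K[1,1]*z,z],-1)
    P=p@E[:3,:3].T+E[:3,3];P[z<=0]=np.nan
    return P
def proj(c,p):
    E=np.asarray(c["extrinsics"]);q=(np.atleast_2d(p)-E[:3,3])@E[:3,:3];K=c["intrinsics"]
    return np.c_[q[:,0]/q[:,2]*K[0,0]+K[0,2],q[:,1]/q[:,2]*K[1,1]+K[1,2]]
def ray_plane(c,uv,h):
    E=c["extrinsics"];K=c["intrinsics"];uv=np.atleast_2d(uv)
    d=np.c_[(uv[:,0]-K[0,2])/K[0,0],(uv[:,1]-K[1,2])/K[1,1],np.ones(len(uv))]@E[:3,:3].T
    t=(h-E[2,3])/d[:,2];return E[:3,3]+d*t[:,None]
def snap(name,fn,box=None,k=1):
    from rig import cams
    c=cams.camera(name);np.savez(fn+".npz",**c);im=c["color"][:,:,::-1]
    if box:im=im[box[1]:box[3],box[0]:box[2]]
    cv2.imwrite(f"pics/{fn}.png",cv2.resize(im,None,fx=k,fy=k,interpolation=cv2.INTER_CUBIC));return c
E
python3 - <<'E'
from h import *
s=dict(np.load("side0.npz"));c=dict(np.load("scene0.npz"))
im=s["color"][:,:,::-1]
cv2.imwrite("pics/s0crop.png",np.hstack([cv2.resize(im[130:300,180:350],None,fx=3.4,fy=3.4,interpolation=2)]))
cv2.imwrite("pics/s0b.png",cv2.resize(im[290:400,80:240],None,fx=4,fy=4,interpolation=2))
P=cloud(s)
for n,u,v in [("trayA",322,178),("trayB",308,232),("amber?",217,320),("drop",164,322),("jar",176,360),("cup",207,182),("garlic",229,175),("board",225,200)]:
    print(n,np.round(P[v,u],3))
E
```

```text
trayA [ 0.637 -0.589 -0.   ]
trayB [ 0.508 -0.278  0.005]
amber? [0.475 0.233 0.103]
drop [0.601 0.311 0.074]
jar [0.489 0.372 0.085]
cup [0.652 0.045 0.367]
garlic [ 0.628 -0.017  0.364]
board [0.599 0.036 0.324]
```

View pics/s0crop.png

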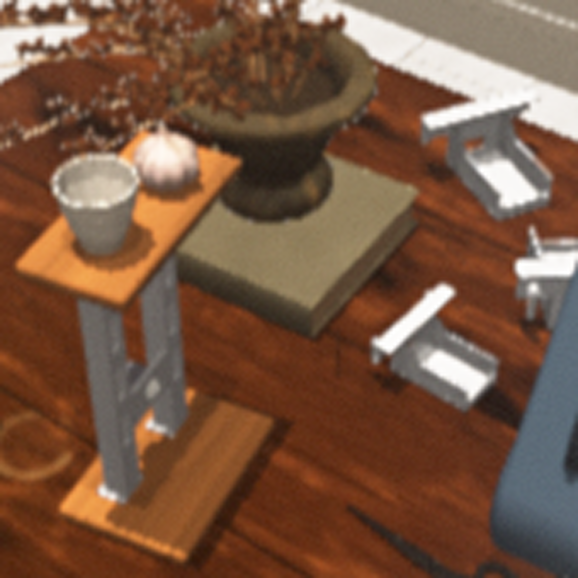

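View pics/s0b.png

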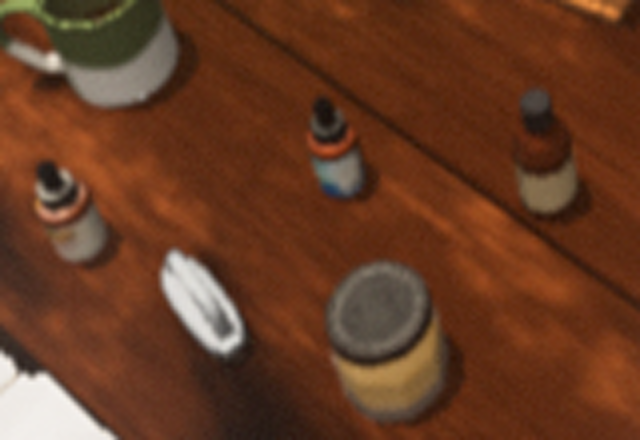

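Run:
```python
from h import *
for n in ["side","scene"]:
    c=dict(np.load(n+"0.npz"));P=cloud(c)
    near=(abs(P[...,0]-.65)<.25)&(abs(P[...,1])<.2)
    for nm,lo,hi in [("board",.318,.335),("foot",.010,.024)]:
        m=near&(P[...,2]>lo)&(P[...,2]<hi)
        hsv=cv2.cvtColor(c["color"],cv2.COLOR_RGB2HSV)
        m&=(hsv[...,1]>110)&(hsv[...,2]>110)
        p=P[m][:,:2].astype(np.float32)
        if nm=="foot":pass
        # largest comp
        mm=m.astype(np.uint8);k,l,st,ce=cv2.connectedComponentsWithStats(mm)
        i=1+st[1:,4].argmax();p=P[l==i][:,:2].astype(np.float32)
        r=cv2.minAreaRect(p);print(n,nm,len(p),np.round(r[0],4),np.round(r[1],4),round(r[2],2),np.round(cv2.boxPoints(r),3).tolist(),P[l==i][:,2].mean())
    # uprights: grey between z .05..30
    m=near&(P[...,2]>.04)&(P[...,2]<.29)
    m&=(hsv[...,1]<60)
    p=P[m];print(n,"upr",len(p),np.round(np.percentile(p,[5,50,95],axis=0),3).tolist())
    # trays
    m=(P[...,2]>.004)&(P[...,2]<.1)&(P[...,1]<-.15)&(hsv[...,1]<70)&(P[...,0]>.3)&(hsv[...,2]>60)
    k,l,st,ce=cv2.connectedComponentsWithStats(m.astype(np.uint8))
    for i in range(1,k):
        if st[i,4]>40:
            p=P[l==i];r=cv2.minAreaRect(p[:,:2].astype(np.float32));print(" tr",st[i],np.round(r[0],3),np.round(r[1],3),round(r[2],1),p[:,2].max())
```

```text
side board 946 [0.6377 0.0199] [0.1003 0.2008] 11.93 [[0.5680000185966492, 0.1080000028014183], [0.609000027179718, -0.08900000154972076], [0.7080000042915344, -0.06800000369548798], [0.6660000085830688, 0.12800000607967377]] 0.32353388971618946
side foot 1100 [0.6257 0.0172] [0.1344 0.1923] 11.56 [[0.5410000085830688, 0.09799999743700027], [0.5789999961853027, -0.09000000357627869], [0.7110000252723694, -0.06400000303983688], [0.671999990940094, 0.125]] 0.014644809749647398
side upr 1063 [[0.627, -0.034, 0.052], [0.641, 0.055, 0.138], [0.66, 0.08, 0.24]]
 tr [150   0  82   6 417] [ 2.713 -1.917] [0.673 0.097] 34.8 0.07597163125455397
 tr [  37   17  362   57 5040] [ 2.045 -1.457] [2.472 0.611] 25.1 0.09997255422884888
 tr [443  71  16  18 177] [ 0.492 -1.751] [0.063 0.122] 15.2 0.09936228868776198
 tr [304 156  38  39 649] [ 0.605 -0.568] [0.152 0.132] 64.5 0.08468860782191856
 tr [332 197  19  30 289] [ 0.46  -0.424] [0.058 0.165] 20.2 0.08439238827620121
 tr [289 214  37  36 489] [ 0.488 -0.25 ] [0.116 0.108] 86.2 0.06698399943973377
scene board 1219 [0.6398 0.0195] [0.1066 0.2007] 11.4 [[0.5680000185966492, 0.10700000077486038], [0.6069999933242798, -0.08900000154972076], [0.7120000123977661, -0.06800000369548798], [0.671999990940094, 0.12800000607967377]] 0.3249434589955429
scene foot 1280 [0.6259 0.0178] [0.1392 0.1897] 11.16 [[0.5389999747276306, 0.09700000286102295], [0.5759999752044678, -0.08900000154972076], [0.7129999995231628, -0.06199999898672104], [0.6759999990463257, 0.12399999797344208]] 0.016294547698919207
scene upr 905 [[0.628, -0.034, 0.052], [0.645, 0.027, 0.13], [0.668, 0.079, 0.22]]
 tr [ 477    0   83   60 1406] [ 1.067 -1.772] [0.112 0.574] 82.0 0.09994827088289004
 tr [368 209  31  34 444] [ 0.405 -0.469] [0.088 0.136] 25.6 0.08848039653119733
 tr [301 223  11  10  52] [ 0.538 -0.22 ] [0.027 0.068] 36.0 0.07016141976183121
```

Run:
```python
from h import *
c=dict(np.load("side0.npz"));P=cloud(c)
m=(P[...,2]>.003)&(P[...,2]<.1)&(abs(P[...,0]-.488)<.1)&(abs(P[...,1]+.25)<.09)
hsv=cv2.cvtColor(c["color"],cv2.COLOR_RGB2HSV);m&=(hsv[...,1]<70)&(hsv[...,2]>60)
p=P[m];print(len(p),np.histogram(p[:,2],bins=np.arange(0,.08,.005)))
for lo,hi in [(.055,.07),(.025,.04),(.003,.02)]:
    q=p[(p[:,2]>lo)&(p[:,2]<hi)];r=cv2.minAreaRect(q[:,:2].astype(np.float32))
    print(lo,len(q),np.round(r[0],3),np.round(r[1],3),r[2],np.round(cv2.boxPoints(r),3).tolist())
```

```text
512 (array([40, 62, 51, 53, 43, 57, 40, 14, 10, 12,  8, 51, 67,  4,  0]), array([0.   , 0.005, 0.01 , 0.015, 0.02 , 0.025, 0.03 , 0.035, 0.04 ,
       0.045, 0.05 , 0.055, 0.06 , 0.065, 0.07 , 0.075]))
0.055 122 [ 0.521 -0.252] [0.116 0.02 ] 87.06782531738281 [[0.5080000162124634, -0.3100000023841858], [0.5289999842643738, -0.3109999895095825], [0.5339999794960022, -0.19499999284744263], [0.5139999985694885, -0.1940000057220459]]
0.025 111 [ 0.49  -0.239] [0.087 0.106] 87.5055923461914 [[0.4350000023841858, -0.2800000011920929], [0.5410000085830688, -0.2849999964237213], [0.5450000166893005, -0.19699999690055847], [0.4390000104904175, -0.19300000369548798]]
0.003 206 [ 0.482 -0.25 ] [0.061 0.096] 88.6096420288086 [[0.4339999854564667, -0.27900001406669617], [0.5299999713897705, -0.28200000524520874], [0.531000018119812, -0.22100000083446503], [0.4350000023841858, -0.21799999475479126]]
```

>>> send_rows:
  steps: [0.087,0.04,-0.01,-0.05,-0.18,0.087,0.08,-0.02,-0.1,-0.36,0.087,0.125,-0.035,-0.14,-0.54,0.087,0.17,-0.05,-0.18,-0.72,0.087,0.21,-0.06,-0.22,-0.9,0.087,0.25,-0.075,-0.26,-1.08,0.087,0.29,-0.09,-0.28,-1.26,0.087,0.318,-0.098,-0.3,-1.4]

```text
time: 1.15
position: [0.4492, -0.4205, 0.4928]
tool_rot: [0.668, 0.744, 0.001, -0.0]
ft_force: [-0.4, -0.6, 0.1]
grip_width: 0.087
```

Run:
```python
from h import *
for n in ["scene","side"]:
    c=dict(np.load(n+"0.npz"));P=cloud(c).reshape(-1,3)
    a=np.array([.449,-.42]);b=np.array([.8,.27])
    for t in np.linspace(0,1.2,9):
        q=a+(b-a)*t;d=np.linalg.norm(P[:,:2]-q,axis=1)
        m=(d<.14)&(P[:,2]<.8);
        if m.any():
            i=np.where(m)[0][P[m][:,2].argmax()];print(n,np.round(q,2),m.sum(),np.round(P[i],3))
snap("wrist","w1")
```

```text
scene [ 0.45 -0.42] 2741 [ 0.403 -0.413  0.088]
scene [ 0.5  -0.32] 1151 [ 0.403 -0.413  0.088]
scene [ 0.55 -0.21] 3280 [ 0.651 -0.136  0.402]
scene [ 0.61 -0.11] 6438 [ 0.651 -0.136  0.402]
scene [ 0.66 -0.01] 7085 [0.781 0.063 0.489]
scene [0.71 0.1 ] 6343 [0.789 0.099 0.505]
scene [0.76 0.2 ] 4580 [0.789 0.099 0.505]
scene [0.82 0.3 ] 4502 [0.809 0.377 0.11 ]
scene [0.87 0.41] 4180 [0.809 0.377 0.11 ]
side [ 0.45 -0.42] 2513 [ 0.455 -0.356  0.084]
side [ 0.5  -0.32] 3568 [ 0.455 -0.356  0.084]
side [ 0.55 -0.21] 4011 [ 0.655 -0.136  0.396]
side [ 0.61 -0.11] 5194 [ 0.655 -0.136  0.396]
side [ 0.66 -0.01] 6955 [0.762 0.077 0.487]
side [0.71 0.1 ] 7181 [0.792 0.097 0.5  ]
side [0.76 0.2 ] 5266 [0.792 0.097 0.5  ]
side [0.82 0.3 ] 5738 [0.804 0.38  0.103]
side [0.87 0.41] 6159 [0.868 0.461 0.104]
```

View pics/w1.png

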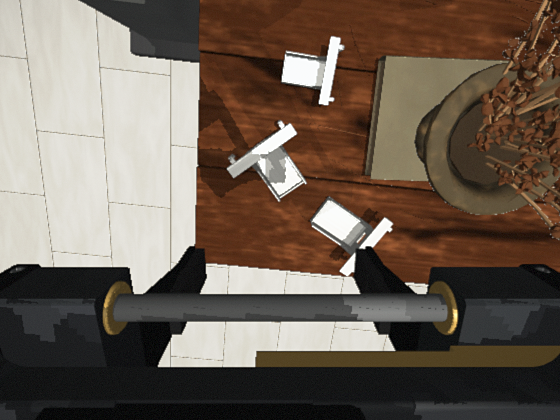

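Run:
```python
from h import *
c=dict(np.load("w1.npz"));P=cloud(c)
m=(P[...,2]>.003)&(P[...,2]<.1)&(abs(P[...,0]-.488)<.1)&(abs(P[...,1]+.25)<.09)
hsv=cv2.cvtColor(c["color"],cv2.COLOR_RGB2HSV);m&=(hsv[...,1]<70)&(hsv[...,2]>60)
p=P[m];print(len(p))
for lo,hi in [(.055,.07),(.025,.04),(.003,.02)]:
    q=p[(p[:,2]>lo)&(p[:,2]<hi)];r=cv2.minAreaRect(q[:,:2].astype(np.float32))
    print(lo,len(q),np.round(q[:,2].mean(),4),np.round(r[0],4),np.round(r[1],3),r[2],np.round(cv2.boxPoints(r),3).tolist())
```

```text
1640
0.055 659 0.0623 [ 0.5232 -0.2551] [0.115 0.018] 87.3575210571289 [[0.5120000243186951, -0.31200000643730164], [0.5299999713897705, -0.31299999356269836], [0.5350000262260437, -0.1979999989271164], [0.5170000195503235, -0.19699999690055847]]
0.025 144 0.0317 [ 0.4894 -0.2523] [0.094 0.104] 83.64432525634766 [[0.43299999833106995, -0.2930000126361847], [0.5360000133514404, -0.3050000071525574], [0.5460000038146973, -0.210999995470047], [0.4429999887943268, -0.20000000298023224]]
0.003 753 0.0053 [ 0.4789 -0.2541] [0.053 0.083] 87.38919067382812 [[0.4359999895095825, -0.27900001406669617], [0.5189999938011169, -0.28200000524520874], [0.5220000147819519, -0.23000000417232513], [0.4390000104904175, -0.22599999606609344]]
```

>>> send_rows:
  steps: [0.087,0.06,0,0.0,-0.18,0.087,0.12,0,-0.0,-0.36,0.087,0.18,0,-0.02,-0.54,0.087,0.24,-0.0,-0.04,-0.72,0.087,0.3,-0.0,-0.06,-0.9,0.087,0.36,-0.0,-0.07,-1.08,0.087,0.42,-0.0,-0.08,-1.26,0.087,0.48,-0.0,-0.1,-1.44]

```text
time: 2.2
position: [0.3961, 0.0585, 0.5942]
tool_rot: [0.006, 1.0, -0.0, 0.002]
ft_force: [0.1, 0.5, 0.2]
grip_width: 0.087
```

>>> send_rows:
  steps: [0.087,-0.025,0.05,0,-0.1,0.087,-0.05,0.1,0,-0.2,0.087,-0.07,0.149,0,-0.21,0.087,-0.07,0.149,0,-0.21]

```text
time: 2.7
position: [0.4687, 0.2091, 0.592]
tool_rot: [-0.101, 0.995, -0.0, 0.0]
ft_force: [0.2, -0.9, -0.0]
grip_width: 0.0865
```

Run:
```python
from rig import robot
import numpy as np
o=robot.get_obs();print({k:np.round(v,3).tolist() for k,v in o.items()})
```

```text
{'time': 2.7, 'q': [0.202, 0.171, 0.934, -0.001, 2.036, -1.571], 'joint_velocities': [-0.052, -0.048, 0.024, -0.03, 0.022, -0.023], 'joint_torque': [1.127, -30.969, -22.878, 0.181, -0.05, 0.111], 'position': [0.469, 0.209, 0.592], 'tool_rot': [-0.101, 0.995, -0.0, 0.0], 'ft_force': [0.162, -0.945, -0.042], 'moment': [0.124, -0.146, -0.009], 'grip_width': 0.087}
```

>>> send_rows:
  steps: [0.087,-0.06,0,0,0,0.087,-0.12,0,0,0,0.087,-0.18,0,0,0,0.087,-0.24,0,0,0,0.087,-0.3,0,0,0,0.087,-0.36,0,0,0,0.087,-0.42,0,0,0,0.087,-0.45,0,0,0]

```text
time: 3.7
position: [0.7577, 0.2544, 0.5123]
tool_rot: [-0.1, 0.995, 0.004, 0.021]
ft_force: [-0.3, -0.5, 0.1]
grip_width: 0.0873
```

```bash
cat > st.py <<'E'
from rig import robot
import numpy as np
from scipy.spatial.transform import Rotation as R
o=robot.get_obs();A=R.from_quat(o['tool_rot']).as_matrix()
print("t",o['time'],"q",np.round(o['q'],3),"pos",np.round(o['position'],4),"F",np.round(o['ft_force'],1),"w",round(float(o['grip_width']),4))
print(np.round(A,3).tolist()); z=A[:,2]; print("lean",np.degrees(np.arccos(-z[2])),"az",np.degrees(np.arctan2(z[1],z[0])),"ydip",np.degrees(np.arcsin(A[2,1])))
E
python3 st.py
```

```text
t 3.7 q [ 0.183  0.73   0.219  0.006  2.15  -1.586] pos [0.7577 0.2544 0.5123] F [-0.3 -0.5  0.1] w 0.0873
[[-0.979, -0.2, 0.041], [-0.2, 0.98, 0.012], [-0.042, 0.004, -0.999]]
lean 2.427897499577428 az 16.90498918928376 ydip 0.22728937522661954
```

>>> send_rows:
  steps: [0.087,-0.5,0,0,0,0.087,-0.5,0,0,0,0.087,-0.5,0,0,0,0.087,-0.5,0,0,0]

```text
time: 4.2
position: [0.8323, 0.2543, 0.4256]
tool_rot: [-0.1, 0.994, 0.008, 0.041]
ft_force: [0.2, 0.6, -0.5]
grip_width: 0.0867
```

```bash
python3 st.py
```

```text
t 4.2 q [ 0.164  0.839  0.219  0.012  2.    -1.602] pos [0.8323 0.2543 0.4256] F [ 0.2  0.6 -0.5] w 0.0867
[[-0.976, -0.2, 0.081], [-0.199, 0.98, 0.025], [-0.084, 0.008, -0.996]]
lean 4.832478995469446 az 17.025219959321213 ydip 0.46251068593440425
```

>>> send_rows:
  steps: [0.087,-0.4,0,-0.4,0,0.087,-0.4,0,-0.4,0,0.087,-0.4,0,-0.4,0,0.087,-0.4,0,-0.4,0]

```text
time: 4.7
position: [0.8149, 0.2357, 0.4885]
tool_rot: [-0.1, 0.993, 0.012, 0.065]
ft_force: [-0.5, -0.4, -0.2]
grip_width: 0.0873
```

```bash
python3 st.py
```

```text
t 4.7 q [ 0.143  0.764  0.218  0.021  2.027 -1.619] pos [0.8149 0.2357 0.4885] F [-0.5 -0.4 -0.2] w 0.0873
[[-0.971, -0.201, 0.127], [-0.197, 0.98, 0.038], [-0.132, 0.011, -0.991]]
lean 7.622519669069605 az 16.48058812410055 ydip 0.6563956303353486
```

>>> send_rows:
  steps: [0.087,-0.45,0.2,-0.25,0,0.087,-0.45,0.2,-0.25,0]

```text
time: 4.95
position: [0.8164, 0.272, 0.4957]
tool_rot: [-0.101, 0.991, 0.018, 0.088]
ft_force: [-0.2, -0.6, 0.2]
grip_width: 0.0868
```

```bash
python3 st.py
```

```text
t 4.95 q [ 0.184  0.758  0.218  0.022  1.987 -1.578] pos [0.8164 0.272  0.4957] F [-0.2 -0.6  0.2] w 0.0868
[[-0.964, -0.202, 0.171], [-0.196, 0.979, 0.053], [-0.178, 0.017, -0.984]]
lean 10.290549153138427 az 17.122020896808205 ydip 0.9869749928892941
```

>>> send_rows:
  steps: [0.087,0.05,0,-0.06,0,0.087,0.08,-0.04,-0.12,0,0.087,0.1,-0.1,-0.17,0,0.087,0.1,-0.15,-0.17,0,0.087,0.05,-0.15,-0.17,0]

```text
time: 5.58
position: [0.7467, 0.1024, 0.6353]
tool_rot: [-0.1, 0.99, 0.017, 0.102]
ft_force: [-9.2, -1.8, 3.9]
grip_width: 0.0871
```

```bash
python3 st.py
python3 - <<'E'
from h import *
c=dict(np.load("scene0.npz"));P=cloud(c).reshape(-1,3)
m=(P[:,0]>.6)&(P[:,0]<1)&(P[:,1]>-.1)&(P[:,1]<.25)&(P[:,2]>.42)&(P[:,2]<.8);print(np.round(P[m][::6],2).tolist())
E
```

```text
t 5.575 q [-0.04   0.571  0.218  0.075  2.154 -1.763] pos [0.7467 0.1024 0.6353] F [-9.2 -1.8  3.9] w 0.0871
[[-0.959, -0.201, 0.198], [-0.194, 0.98, 0.055], [-0.205, 0.014, -0.979]]
lean 11.855624309391269 az 15.465565517139673 ydip 0.8157471188398223
[[0.85, -0.04, 0.45], [0.83, -0.04, 0.45], [0.83, -0.06, 0.45], [0.83, -0.03, 0.45], [0.84, -0.05, 0.44], [0.84, -0.07, 0.43], [0.84, -0.04, 0.44], [0.83, -0.05, 0.44], [0.83, -0.04, 0.44], [0.82, -0.06, 0.44], [0.82, -0.05, 0.44], [0.82, -0.07, 0.43], [0.83, -0.05, 0.43], [0.87, 0.06, 0.44], [0.87, 0.07, 0.44], [0.87, 0.04, 0.43], [0.87, 0.06, 0.44], [0.87, 0.04, 0.43], [0.87, 0.07, 0.43], [0.87, 0.05, 0.43], [0.8, 0.09, 0.5], [0.87, 0.06, 0.43], [0.79, 0.1, 0.5], [0.79, -0.02, 0.45], [0.78, -0.0, 0.46], [0.79, 0.1, 0.49], [0.78, 0.06, 0.49], [0.79, -0.01, 0.45], [0.79, 0.1, 0.49], [0.78, 0.07, 0.49], [0.78, 0.03, 0.47], [0.78, -0.01, 0.45], [0.77, -0.06, 0.43], [0.78, 0.09, 0.49], [0.77, 0.06, 0.48], [0.79, 0.0, 0.44], [0.77, -0.02, 0.45], [0.78, -0.04, 0.43], [0.78, -0.06, 0.42], [0.77, 0.07, 0.48], [0.77, 0.06, 0.48], [0.77, -0.0, 0.45], [0.77, -0.02, 0.44], [0.78, -0.05, 0.42], [0.77, 0.07, 0.48], [0.77, 0.06, 0.48], [0.78, 0.03, 0.46], [0.78, -0.01, 0.44], [0.78, -0.04, 0.42], [0.77, 0.12, 0.5], [0.78, 0.1, 0.49], [0.77, 0.09, 0.48], [0.76, 0.07, 0.48], [0.78, 0.05, 0.46], [0.78, 0.03, 0.46], [0.78, 0.02, 0.45], [0.78, -0.0, 0.44], [0.77, -0.02, 0.44], [0.78, -0.04, 0.42], [0.77, 0.06, 0.47]]
```

```bash
python3 - <<'E'
from h import *
snap("side","s1")
E
python3 st.py
```

```text
t 5.625 q [-0.042  0.58   0.223  0.074  2.151 -1.764] pos [0.7502 0.1005 0.6265] F [ 0.2 -1.6 -5.7] w 0.0869
[[-0.962, -0.198, 0.186], [-0.191, 0.98, 0.054], [-0.193, 0.016, -0.981]]
lean 11.192469353886281 az 16.186787022285163 ydip 0.9437974372771032
```

View pics/s1.png

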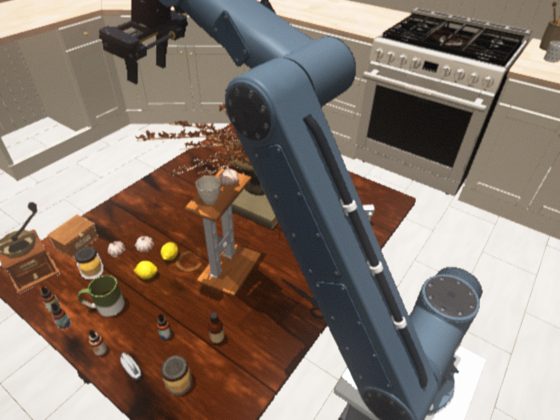

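>>> send_rows:
  steps: [0.087,-0.5,-0.03,-0.3,0]

```text
time: 5.75
position: [0.7598, 0.1051, 0.6308]
tool_rot: [-0.098, 0.989, 0.019, 0.113]
ft_force: [-0.2, -0.2, -0.3]
grip_width: 0.087
```

```bash
python3 st.py
```

```text
t 5.75 q [-0.038  0.579  0.22   0.081  2.121 -1.756] pos [0.7598 0.1051 0.6308] F [-0.2 -0.2 -0.3] w 0.087
[[-0.955, -0.198, 0.22], [-0.189, 0.98, 0.06], [-0.227, 0.016, -0.974]]
lean 13.181713170099206 az 15.328767783735474 ydip 0.9190812981988745
```

>>> send_rows:
  steps: [0.087,-0.5,-0.03,-0.3,0,0.087,-0.5,-0.03,-0.3,0]

```text
time: 6.0
position: [0.7696, 0.107, 0.6402]
tool_rot: [-0.098, 0.986, 0.02, 0.136]
ft_force: [0.4, -0.3, -0.3]
grip_width: 0.0868
```

```bash
python3 st.py
```

```text
t 6.0 q [-0.039  0.572  0.218  0.089  2.084 -1.755] pos [0.7696 0.107  0.6402] F [ 0.4 -0.3 -0.3] w 0.0868
[[-0.944, -0.199, 0.265], [-0.188, 0.98, 0.067], [-0.273, 0.013, -0.962]]
lean 15.840347424385952 az 14.196887211474198 ydip 0.7655973972533712
```

>>> send_rows:
  steps: [0.087,-0.5,-0.03,-0.3,0,0.087,-0.5,-0.03,-0.3,0]

```text
time: 6.25
position: [0.779, 0.1066, 0.6507]
tool_rot: [-0.098, 0.982, 0.021, 0.16]
ft_force: [-0.3, 0.1, 0.0]
grip_width: 0.0867
```

>>> send_rows:
  steps: [0.087,-0.5,-0.03,-0.2,0,0.087,-0.5,-0.03,-0.2,0]

```text
time: 6.5
position: [0.7978, 0.1084, 0.6521]
tool_rot: [-0.097, 0.978, 0.022, 0.183]
ft_force: [-0.2, 0.4, 0.3]
grip_width: 0.0865
```

>>> send_rows:
  steps: [0.087,-0.5,-0.03,-0.1,0,0.087,-0.5,-0.03,-0.1,0]

```text
time: 6.75
position: [0.8266, 0.1124, 0.6432]
tool_rot: [-0.097, 0.974, 0.023, 0.205]
ft_force: [-0.6, 0.3, 0.3]
grip_width: 0.0868
```

```bash
python3 st.py
```

```text
t 6.75 q [-0.039  0.591  0.218  0.107  1.925 -1.75 ] pos [0.8266 0.1124 0.6432] F [-0.6  0.3  0.3] w 0.0868
[[-0.897, -0.198, 0.396], [-0.179, 0.98, 0.085], [-0.405, 0.005, -0.914]]
lean 23.867983937705457 az 12.064926004490527 ydip 0.29750013811911036
```

>>> send_rows:
  steps: [0.087,-0.5,0.0,-0.3,0,0.087,-0.5,0.0,-0.3,0]

```text
time: 7.0
position: [0.8223, 0.1168, 0.6685]
tool_rot: [-0.096, 0.968, 0.024, 0.229]
ft_force: [-1.0, -0.4, 0.8]
grip_width: 0.0871
```

>>> send_rows:
  steps: [0.087,-0.5,0.0,-0.3,0,0.087,-0.5,0.0,-0.3,0]

```text
time: 7.25
position: [0.8163, 0.1202, 0.6959]
tool_rot: [-0.095, 0.962, 0.025, 0.253]
ft_force: [-0.3, -0.0, 0.4]
grip_width: 0.0873
```

>>> send_rows:
  steps: [0.087,-0.5,0.0,-0.3,0,0.087,-0.5,0.0,-0.3,0]

```text
time: 7.5
position: [0.8088, 0.1227, 0.7235]
tool_rot: [-0.094, 0.956, 0.026, 0.277]
ft_force: [-0.3, 0.5, 0.1]
grip_width: 0.0871
```

```bash
python3 st.py
```

```text
t 7.5 q [-0.036  0.505  0.218  0.127  1.864 -1.732] pos [0.8088 0.1227 0.7235] F [-0.3  0.5  0.1] w 0.0871
[[-0.829, -0.195, 0.525], [-0.166, 0.981, 0.103], [-0.535, -0.002, -0.845]]
lean 32.329920831114194 az 11.0685503439649 ydip -0.1098303583045645
```

```bash
cat >> h.py <<'E'
def shift(target,obs=None):
    from rig import robot
    o=robot.get_obs();A=R.from_quat(o['tool_rot']).as_matrix();return A.T@(np.array(target)-o['position'])
E
python3 - <<'E'
from h import *
from rig import robot
o=robot.get_obs();A=R.from_quat(o['tool_rot']).as_matrix()
c=dict(np.load("w1.npz"));P=cloud(c);hsv=cv2.cvtColor(c["color"],cv2.COLOR_RGB2HSV)
m=(P[...,2]>.003)&(P[...,2]<.12)&(hsv[...,1]<70)&(hsv[...,2]>60)
p=P[m&(P[...,0]>.3)&(P[...,1]>-.7)&(P[...,0]<.6)]
for gx in (0,.01,.02):
    t=np.array([np.cos(-.045),np.sin(-.045)]);G=np.r_[np.array([.477,-.253])+gx*t,.024]
    q=(p-G)@A   # tool coords from grasp
    C=p[:,1]<-.325
    b=C&(q[:,2]<-.03)&(abs(q[:,0])<.07)
    print(gx,G,"TCP",np.round(G+A[:,2]*.0187,4),"min |y| C in body slab",np.abs(q[b,1]).min() if b.any() else None, b.sum())
    for i in np.where(b&(abs(q[:,1])<.13))[0][:8]:print(np.round(p[i],3),np.round(q[i],3))
print(np.round(shift([.42,-.1,.5]),3))
E
```

```text
0 [ 0.477 -0.253  0.024] TCP [ 0.4868 -0.2511  0.0082] min |y| C in body slab 0.08893973476666214 838
[ 0.441 -0.351  0.065] [ 0.024 -0.089 -0.064]
[ 0.439 -0.353  0.066] [ 0.025 -0.091 -0.066]
[ 0.441 -0.353  0.068] [ 0.023 -0.091 -0.066]
[ 0.443 -0.352  0.07 ] [ 0.02  -0.091 -0.067]
[ 0.445 -0.353  0.048] [ 0.031 -0.092 -0.047]
[ 0.439 -0.355  0.067] [ 0.025 -0.092 -0.067]
[ 0.441 -0.354  0.07 ] [ 0.022 -0.093 -0.069]
[ 0.443 -0.354  0.068] [ 0.022 -0.093 -0.065]
0.01 [ 0.48698988 -0.25344985  0.024     ] TCP [ 0.4968 -0.2515  0.0082] min |y| C in body slab 0.08655094794302434 761
[ 0.441 -0.351  0.065] [ 0.033 -0.087 -0.069]
[ 0.439 -0.353  0.066] [ 0.034 -0.088 -0.071]
[ 0.441 -0.353  0.068] [ 0.031 -0.088 -0.071]
[ 0.443 -0.352  0.07 ] [ 0.028 -0.088 -0.072]
[ 0.445 -0.353  0.048] [ 0.039 -0.089 -0.052]
[ 0.439 -0.355  0.067] [ 0.034 -0.09  -0.072]
[ 0.441 -0.354  0.07 ] [ 0.03  -0.09  -0.074]
[ 0.443 -0.354  0.068] [ 0.03 -0.09 -0.07]
0.02 [ 0.49697975 -0.2538997   0.024     ] TCP [ 0.5068 -0.252   0.0082] min |y| C in body slab 0.08416216111938662 685
[ 0.441 -0.351  0.065] [ 0.041 -0.084 -0.074]
[ 0.439 -0.353  0.066] [ 0.042 -0.086 -0.076]
[ 0.441 -0.353  0.068] [ 0.04  -0.086 -0.077]
[ 0.443 -0.352  0.07 ] [ 0.037 -0.086 -0.078]
[ 0.445 -0.353  0.048] [ 0.047 -0.087 -0.057]
[ 0.439 -0.355  0.067] [ 0.042 -0.088 -0.077]
[ 0.441 -0.354  0.07 ] [ 0.038 -0.088 -0.079]
[ 0.443 -0.354  0.068] [ 0.038 -0.088 -0.075]
[ 0.479 -0.142 -0.038]
```

>>> send_rows:
  steps: [0.087,0.06,-0.018,-0.005,0,0.087,0.12,-0.036,-0.01,0,0.087,0.18,-0.054,-0.015,0,0.087,0.24,-0.072,-0.02,0,0.087,0.3,-0.09,-0.025,0,0.087,0.36,-0.108,-0.03,0,0.087,0.42,-0.126,-0.034,0,0.087,0.479,-0.142,-0.038,0]

```text
time: 8.5
position: [0.4301, -0.0934, 0.5067]
tool_rot: [-0.095, 0.956, 0.025, 0.278]
ft_force: [-0.6, -1.6, -0.3]
grip_width: 0.0869
```

```bash
python3 st.py;python3 - <<'E'
from h import *
snap("wrist","w2")
E
```

```text
t 8.5 q [-0.867 -0.246  1.667  0.49   1.436 -2.633] pos [ 0.4301 -0.0934  0.5067] F [-0.6 -1.6 -0.3] w 0.0869
[[-0.827, -0.196, 0.526], [-0.168, 0.981, 0.101], [-0.536, -0.005, -0.844]]
lean 32.39848813332133 az 10.842691690253671 ydip -0.2843402084313794
```

View pics/w2.png

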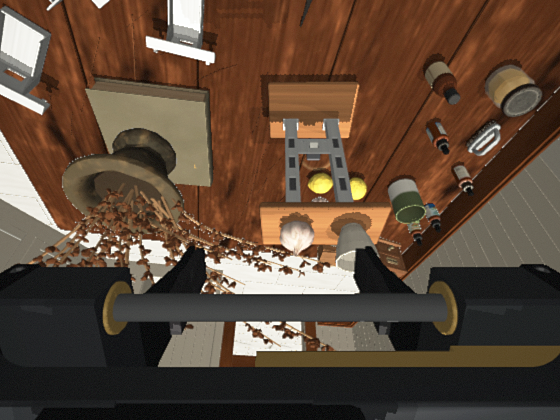

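```bash
cat > kin.py <<'E'
import numpy as np
from scipy.spatial.transform import Rotation as R
from scipy.optimize import least_squares
# data: q, pos, quat
D=[([-1.4775,.5285,1.4339,0,1.1814,-.1785],[.1678,-.6012,.1915],[.9908,.1355,0,-.0011]),
([.202,.171,.934,-.001,2.036,-1.571],[.469,.209,.592],[-.101,.995,0,0]),
([-.04,.571,.218,.075,2.154,-1.763],[.7467,.1024,.6353],[-.1,.99,.017,.102]),
([-.036,.505,.218,.127,1.864,-1.732],[.8088,.1227,.7235],[-.094,.956,.026,.277]),
([-.867,-.246,1.667,.49,1.436,-2.633],[.4301,-.0934,.5067],[-.095,.956,.025,.278]),
([.164,.839,.219,.012,2.,-1.602],[.8323,.2543,.4256],[-.1,.994,.008,.041])]
def rot(ax,a):return R.from_euler(ax,a)
def fk(q,p):
    h,a,L1,L2,off,d4,L3,o6,sy=p[0],p[1],p[2],p[3],p[4],p[5],p[6],p[7],p[8]
    R1=rot('z',q[0]);R2=R1*rot('y',q[1]);R3=R2*rot('y',q[2]);R4=R3*rot('z',q[3]);R5=R4*rot('y',q[4]);R6=R5*rot('z',q[5]+o6)
    P=R1.apply([a,off,h])+R2.apply([0,0,L1])+R3.apply([d4,0,L2])+R6.apply([sy,0,L3])
    return P,R6
def res(p):
    r=[]
    for q,x,s in D:
        P,Q=fk(q,p);r+=list((P-np.array(x))/.003)+list((Q*R.from_quat(s).inv()).as_rotvec()/.01)
    return np.array(r)
best=None
for o6 in(0,np.pi/2,-np.pi/2,np.pi):
    s=least_squares(res,[.2,0,.4,.4,.11,0,.3,o6,0])
    if best is None or s.cost<best.cost:best=s
p=best.x
if __name__=="__main__":
    print(best.cost,np.round(p,4));print(np.round(res(p).reshape(-1,6),1))
def ik(pos,Rm,q0):
    def f(q):
        P,Q=fk(q,p);return np.r_[(P-pos)/.1,(Q*R.from_matrix(Rm).inv()).as_rotvec()]
    s=least_squares(f,q0);return s.x,s.cost
E
python3 kin.py
python3 - <<'E'
from kin import *
Rm=R.from_quat([-.095,.956,.025,.278]).as_matrix()
q0=D[4][0]
for n,P in [("tray",[.4736,-.2447,.0102]),("tray+",[.4736,-.2447,.13]),("tray++",[.4736,-.2447,.3]),("mount",[.58,.01,.12]),("lip",[.63,.02,.16]),("bottle",[.475,.233,.06])]:
    q,c=ik(np.array(P),Rm,q0);print(n,np.round(q,3),c)
    F=Rm@np.diag([-1,-1,1]);
    q,c=ik(np.array(P),F,np.r_[q[:5],q[5]+3.14]);print("  flip",np.round(q,3),c)
E
```

```text
0.04570976175699487 [ 2.7420e-01  1.0000e-04  5.8790e-01  3.9160e-01  1.1110e-01  1.1420e-01
  3.3530e-01  1.5706e+00 -0.0000e+00]
[[ 0.   0.   0.   0.  -0.   0. ]
 [ 0.   0.1  0.  -0.1 -0.1 -0. ]
 [-0.1 -0.   0.1  0.1  0.1 -0.1]
 [ 0.   0.  -0.   0.  -0.   0.1]
 [ 0.   0.   0.  -0.   0.   0.1]
 [ 0.  -0.1 -0.   0.  -0.1  0. ]]
tray [-1.029  0.758  2.131  1.508  0.528 -4.237] 3.909143033318721e-19
  flip [-1.029  0.758  2.131  1.508  0.528 -1.096] 1.3475039689803725e-31
tray+ [-1.029  0.463  2.073  0.993  0.644 -3.626] 2.882251536095713e-20
  flip [-1.029  0.463  2.073  0.993  0.644 -0.484] 8.559272777941824e-31
tray++ [-1.029  0.15   1.868  0.636  1.01  -3.114] 1.9024969441052887e-29
  flip [-1.029  0.15   1.868  0.636  1.01   0.028] 3.169292260890407e-30
mount [-0.337  0.484  2.088  1.335  0.28  -3.361] 2.5611124985612564e-19
  flip [-0.337  0.484  2.088  1.335  0.28  -0.219] 1.1675649361293807e-30
lip [-0.278  0.443  1.937  0.795  0.344 -2.746] 2.5879472979115814e-30
  flip [-0.278  0.443  1.937  0.795  0.344  0.395] 3.8405360225545824e-30
bottle [ 0.274  0.625  2.24   0.16  -0.29  -1.661] 2.6706089740303706e-23
  flip [ 0.274  0.625  2.24   0.16  -0.29   1.48 ] 1.1326871347687316e-29
```

Run:
```python
from kin import *
Rm=R.from_quat([-.095,.956,.025,.278]).as_matrix()@np.diag([-1,-1,1])
z=Rm[:,2]
q0=np.r_[-.278,.443,1.937,.795,.344,.395]
for z0 in (.045,.065,.085,.105):
  for b in [(.475,.233),(.53,.22),(.58,.2),(.62,.2),(.53,.18),(.48,.15),(.45,0),(.5,-.1)]:
    T=np.r_[b,z0]+z*.0187
    best=None
    for s in (q0,np.r_[.2,.6,2.1,.2,.3,1.4],np.r_[0,.4,1.9,.5,.3,.4]):
        q,c=ik(T,Rm,s)
        if best is None or (c<1e-8 and q[4]>best[4]):best=q if c<1e-8 else best
    print(z0,b,None if best is None else np.round(best,2))
```

```text
0.045 (0.475, 0.233) [ 0.27  0.71  2.23  0.12 -0.37  1.52]
0.045 (0.53, 0.22) [ 0.2   0.71  2.12  0.03 -0.26  1.54]
0.045 (0.58, 0.2) [ 0.13  0.72  2.03 -0.17 -0.17  1.69]
0.045 (0.62, 0.2) [ 0.12  0.73  1.93  2.76  0.09 -1.25]
0.045 (0.53, 0.18) [ 0.1   0.71  2.16 -0.16 -0.3   1.64]
0.045 (0.48, 0.15) [ 0.02  0.73  2.32 -0.2  -0.47  1.6 ]
0.045 (0.45, 0) [-0.51  0.78  2.46  2.53  0.64 -1.69]
0.045 (0.5, -0.1) [-0.69  0.72  2.25  2.    0.47 -1.28]
0.065 (0.475, 0.233) [ 0.27  0.66  2.22  0.15 -0.3   1.49]
0.065 (0.53, 0.22) [ 0.2   0.66  2.12  0.04 -0.2   1.54]
0.065 (0.58, 0.2) [ 0.13  0.67  2.02 -0.24 -0.12  1.76]
0.065 (0.62, 0.2) [ 0.12  0.69  1.93  2.42  0.05 -0.91]
0.065 (0.53, 0.18) [ 0.1   0.66  2.16 -0.2  -0.24  1.68]
0.065 (0.48, 0.15) [ 0.02  0.66  2.31 -0.23 -0.4   1.63]
0.065 (0.45, 0) [-0.51  0.7   2.45  2.45  0.57 -1.59]
0.065 (0.5, -0.1) [-0.69  0.66  2.25  1.88  0.45 -1.15]
0.085 (0.475, 0.233) [ 0.27  0.6   2.21  0.19 -0.24  1.45]
0.085 (0.53, 0.22) [ 0.2   0.61  2.11  0.05 -0.14  1.52]
0.085 (0.58, 0.2) [ 0.13  0.63  2.02  2.72  0.07 -1.2 ]
0.085 (0.62, 0.2) [0.12 0.65 1.92 1.34 0.04 0.16]
0.085 (0.53, 0.18) [ 0.1   0.6   2.15 -0.26 -0.18  1.75]
0.085 (0.48, 0.15) [ 0.02  0.6   2.3  -0.28 -0.33  1.69]
0.085 (0.45, 0) [-0.51  0.62  2.43  2.34  0.5  -1.46]
0.085 (0.5, -0.1) [-0.69  0.6   2.24  1.74  0.43 -0.99]
0.105 (0.475, 0.233) [ 0.27  0.54  2.2   0.26 -0.17  1.37]
0.105 (0.53, 0.22) [ 0.2   0.56  2.1   0.09 -0.08  1.48]
0.105 (0.58, 0.2) [ 0.13  0.58  2.01  1.92  0.03 -0.4 ]
0.105 (0.62, 0.2) [0.12 0.61 1.91 0.55 0.07 0.96]
0.105 (0.53, 0.18) [ 0.1   0.55  2.14 -0.4  -0.12  1.88]
0.105 (0.48, 0.15) [ 0.02  0.53  2.28 -0.36 -0.25  1.77]
0.105 (0.45, 0) [-0.51  0.54  2.42  2.19  0.44 -1.3 ]
0.105 (0.5, -0.1) [-0.69  0.54  2.22  1.58  0.43 -0.82]
```

>>> send_rows:
  steps: [0.087,0,0,0,0.18,0.087,0,0,0,0.36,0.087,0,0,0,0.54,0.087,0,0,0,0.72,0.087,0,0,0,0.9,0.087,0,0,0,1.08,0.087,0,0,0,1.26,0.087,0,0,0,1.44]

```text
time: 9.55
position: [0.4234, -0.096, 0.5001]
tool_rot: [0.567, 0.777, 0.2, 0.187]
ft_force: [-0.6, -0.7, -1.2]
grip_width: 0.0868
```

>>> send_rows:
  steps: [0.087,0,0,0,0.18,0.087,0,0,0,0.36,0.087,0,0,0,0.54,0.087,0,0,0,0.72,0.087,0,0,0,0.9,0.087,0,0,0,1.08,0.087,0,0,0,1.26,0.087,0,0,0,1.44]

```text
time: 10.55
position: [0.4235, -0.0959, 0.5008]
tool_rot: [0.939, 0.208, 0.274, 0.008]
ft_force: [-0.7, 0.2, 0.5]
grip_width: 0.087
```

```bash
python3 st.py
```

```text
t 10.55 q [-0.882 -0.25   1.68   0.484  1.439  0.256] pos [ 0.4235 -0.0959  0.5008] F [-0.7  0.2  0.5] w 0.087
[[0.764, 0.386, 0.517], [0.395, -0.913, 0.098], [0.51, 0.13, -0.85]]
lean 31.76539789294466 az 10.714132282492297 ydip 7.450231338878648
```

>>> send_rows:
  steps: [0.087,-0.03,0.015,0.047,0.12,0.087,-0.06,0.03,0.094,0.25,0.087,-0.09,0.046,0.14,0.25,0.087,-0.12,0.061,0.187,0.25,0.087,-0.15,0.077,0.234,0.25,0.087,-0.18,0.092,0.28,0.25,0.087,-0.21,0.107,0.327,0.25,0.087,-0.21,0.107,0.327,0.25]

```text
time: 11.55
position: [0.473, -0.2445, 0.1249]
tool_rot: [0.958, 0.087, 0.27, -0.03]
ft_force: [0.6, 0.5, -0.2]
grip_width: 0.0872
```

```bash
python3 st.py
python3 - <<'E'
from h import *
c=snap("wrist","w3")
P=cloud(c);hsv=cv2.cvtColor(c["color"],cv2.COLOR_RGB2HSV)
m=(P[...,2]>.003)&(P[...,2]<.1)&(abs(P[...,0]-.488)<.1)&(abs(P[...,1]+.25)<.09)&(hsv[...,1]<70)&(hsv[...,2]>60)
p=P[m]
for lo,hi in [(.055,.07),(.025,.04),(.003,.02)]:
    q=p[(p[:,2]>lo)&(p[:,2]<hi)]
    if len(q)<5: continue
    r=cv2.minAreaRect(q[:,:2].astype(np.float32));print(lo,len(q),q[:,2].mean(),np.round(r[0],4),np.round(r[1],3),r[2])
E
```

```text
t 11.55 q [-1.022  0.471  2.067  0.97   0.639 -0.443] pos [ 0.473  -0.2445  0.1249] F [ 0.6  0.5 -0.2] w 0.0872
[[0.839, 0.183, 0.513], [0.151, -0.983, 0.104], [0.523, -0.01, -0.852]]
lean 31.556225424530425 az 11.507552887576018 ydip -0.5852417556729117
0.055 2426 0.06211101954668402 [ 0.5232 -0.2548] [0.116 0.019] 87.51548767089844
0.025 464 0.03181543730262994 [ 0.489  -0.2535] [0.086 0.103] 87.65767669677734
0.003 2544 0.004628960338791245 [ 0.4828 -0.253 ] [0.05  0.091] 87.46250915527344
```

View pics/w3.png

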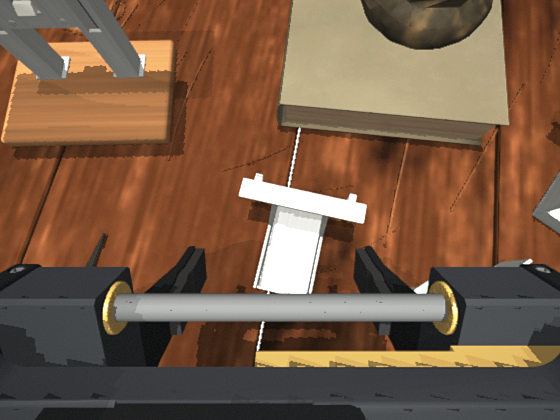

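>>> send_rows:
  steps: [0.087,-0.015,0.0005,0.024,0,0.087,-0.03,0.001,0.049,0,0.087,-0.04,0.0015,0.066,0,0.087,-0.04,0.0015,0.066,0]

```text
time: 12.1
position: [0.4755, -0.2452, 0.0541]
tool_rot: [0.957, 0.089, 0.273, -0.027]
ft_force: [0.4, 0.5, -0.3]
grip_width: 0.0869
```

>>> send_rows:
  steps: [0.087,-0.006,0.0005,0.011,0,0.087,-0.013,0.001,0.021,0,0.087,-0.019,0.001,0.032,0,0.087,-0.019,0.001,0.032,0]

```text
time: 12.6
position: [0.4777, -0.2466, 0.0196]
tool_rot: [0.957, 0.09, 0.275, -0.025]
ft_force: [0.4, 0.3, 0.3]
grip_width: 0.0872
```

```bash
python3 st.py
```

```text
t 12.6 q [-1.018  0.731  2.117  1.446  0.522 -1.002] pos [ 0.4777 -0.2466  0.0196] F [0.4 0.3 0.3] w 0.0872
[[0.833, 0.186, 0.522], [0.158, -0.983, 0.097], [0.531, 0.002, -0.848]]
lean 32.04746450723742 az 10.564890178275212 ydip 0.08984073516180087
```

>>> send_rows:
  steps: [0.087,-0.007,0.0,0.006,0,0.087,-0.007,0.0,0.006,0,0.087,-0.007,0.0,0.006,0]

```text
time: 12.98
position: [0.4756, -0.2476, 0.0123]
tool_rot: [0.957, 0.09, 0.276, -0.024]
ft_force: [-0.0, 0.3, 0.6]
grip_width: 0.087
```

>>> send_rows:
  steps: [0.075,0,0,0,0,0.065,0,0,0,0,0.06,0,0,0,0,0.05,0,0,0,0,0.05,0,0,0,0,0.05,0,0,0,0]
  force: 25

```text
time: 13.72
position: [0.4755, -0.2476, 0.0122]
tool_rot: [0.957, 0.09, 0.276, -0.024]
ft_force: [-0.3, -0.2, -0.2]
grip_width: 0.0506
```

```bash
python3 st.py
python3 - <<'E'
from h import *
snap("wrist","w4")
E
```

```text
t 13.725 q [-1.024  0.75   2.122  1.486  0.522 -1.056] pos [ 0.4755 -0.2476  0.0122] F [-0.3 -0.2 -0.2] w 0.0506
[[0.832, 0.186, 0.523], [0.159, -0.983, 0.096], [0.532, 0.003, -0.847]]
lean 32.12274214746697 az 10.410159261450252 ydip 0.19139432361378556
```

View pics/w4.png

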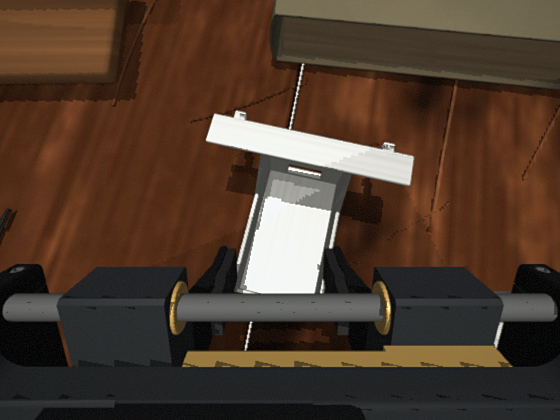

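>>> send_rows:
  steps: [0.04,0,0,0,0,0.03,0,0,0,0,0.03,0,0,0,0,0.03,0,0,0,0]
  force: 25

```text
time: 14.28
position: [0.4756, -0.2476, 0.0122]
tool_rot: [0.957, 0.09, 0.276, -0.024]
ft_force: [0.1, -0.1, 0.4]
grip_width: 0.0306
```

```bash
python3 st.py
python3 - <<'E'
from h import *
snap("wrist","w5",(150,90,450,310),2.5)
E
```

```text
t 14.275 q [-1.024  0.75   2.122  1.486  0.522 -1.056] pos [ 0.4756 -0.2476  0.0122] F [ 0.1 -0.1  0.4] w 0.0306
[[0.832, 0.186, 0.523], [0.159, -0.983, 0.096], [0.532, 0.004, -0.847]]
lean 32.121525424707876 az 10.394409930306765 ydip 0.20201774337125145
```

View pics/w5.png

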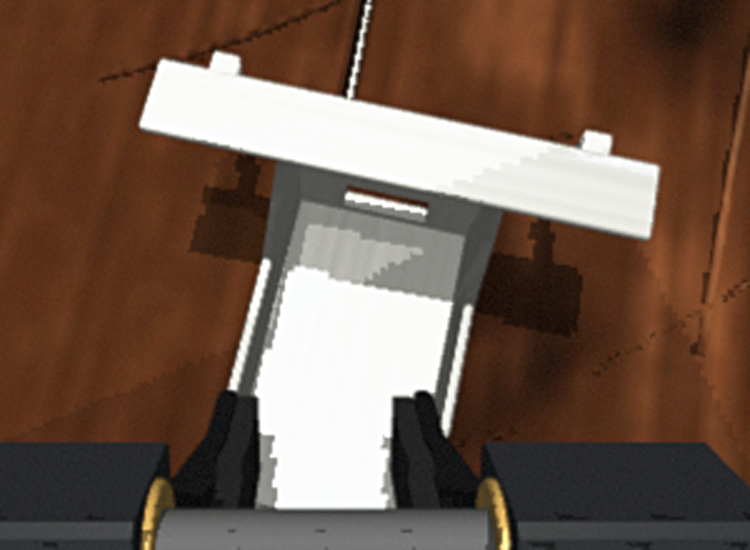

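Run:
```python
from h import *
from rig import robot
o=robot.get_obs();A=R.from_quat(o['tool_rot']).as_matrix();T=o['position']
c=dict(np.load("w5.npz"));P=cloud(c)
print("TCP px",proj(c,T),"grasp",proj(c,T-A[:,2]*.0187))
E=c["extrinsics"];print("cam in tool",np.round(A.T@(E[:3,3]-T),4),np.round(A.T@E[:3,:3],3).tolist())
for u,v in [(245,250),(248,262),(315,252),(320,262),(280,200),(280,230),(280,270),(245,200)]:
    print((u,v),np.round(P[v,u],4),"tool",np.round(A.T@(P[v,u]-T),4))
m=(P[...,2]>.003)&(P[...,2]<.1)&(abs(P[...,0]-.488)<.12)&(abs(P[...,1]+.25)<.09)&(c["color"].min(2)>120)
q=P[m&(P[...,2]>.055)];r=cv2.minAreaRect(q[:,:2].astype(np.float32));print(r,q[:,2].mean())
q=P[m&(P[...,2]<.012)];r=cv2.minAreaRect(q[:,:2].astype(np.float32));print(r,q[:,2].mean(),q.min(0),q.max(0))
```

```text
TCP px [[279.55680477 242.05332911]] grasp [[279.51839022 254.15833539]]
cam in tool [ 0.084   0.0002 -0.1926] [[0.0, -0.953, -0.304], [1.0, 0.0, -0.001], [0.001, -0.304, 0.953]]
(245, 250) [ 0.4626 -0.23    0.045 ] tool [ 0.0095 -0.0196 -0.0329]
(248, 262) [ 0.4555 -0.2344  0.0565] tool [ 0.009  -0.0165 -0.0468]
(315, 252) [ 0.4685 -0.269   0.0477] tool [ 0.0096  0.0198 -0.0359]
(320, 262) [ 0.4621 -0.271   0.0615] tool [ 0.0113  0.0207 -0.0511]
(280, 200) [ 0.5074 -0.2419  0.0033] tool [0.0227 0.0003 0.0247]
(280, 230) [ 0.4856 -0.246   0.0026] tool [0.0035 0.0003 0.0135]
(280, 270) [ 0.4578 -0.2513  0.0032] tool [-0.0201  0.0003 -0.0021]
(245, 200) [ 0.5037 -0.216  -0.0009] tool [ 0.0215 -0.0258  0.0288]
((0.5036712884902954, -0.27213042974472046), (0.16009187698364258, 0.07644227892160416), 70.33650207519531) 0.0621600012292908
((0.4861077666282654, -0.253339022397995), (0.050216663628816605, 0.09269040077924728), 87.41699981689453) 0.0037110566325640622 [ 0.44027062 -0.27955871  0.00300015] [ 0.53289378 -0.22808458  0.01058831]
```

Run:
```python
from h import *
from rig import robot
o=robot.get_obs();A=R.from_quat(o['tool_rot']).as_matrix();T=o['position']
c=dict(np.load("w5.npz"));P=cloud(c)
for u in (242,246,250,252):
    for v in range(244,258,2): print((u,v),np.round(A.T@(P[v,u]-T),4),np.round(P[v,u],3),c["color"][v,u])
# walls: points z .02-.04
m=(P[...,2]>.02)&(P[...,2]<.04)&(c["color"].min(2)>60)
ys=np.argwhere(m);print(len(ys)); q=P[m]; 
for i in range(0,len(q),max(1,len(q)//12)):print(ys[i][::-1],np.round(q[i],3))
```

```text
(242, 244) [ 0.0071 -0.023  -0.0192] [ 0.467 -0.226  0.032] [233 232 223]
(242, 246) [ 0.0111 -0.0214 -0.0312] [ 0.465 -0.228  0.044] [70 69 67]
(242, 248) [ 0.0112 -0.0211 -0.034 ] [ 0.463 -0.228  0.047] [10 14 13]
(242, 250) [ 0.0111 -0.0208 -0.0364] [ 0.462 -0.229  0.049] [22 24 23]
(242, 252) [ 0.0107 -0.0206 -0.0382] [ 0.461 -0.229  0.05 ] [19 19 19]
(242, 254) [ 0.0107 -0.0203 -0.0407] [ 0.459 -0.23   0.052] [22 22 23]
(242, 256) [ 0.0104 -0.0201 -0.0426] [ 0.458 -0.23   0.054] [15 13 14]
(246, 244) [ 0.0044 -0.0212 -0.0131] [ 0.468 -0.227  0.026] [71 71 69]
(246, 246) [ 0.0023 -0.0215 -0.0115] [ 0.467 -0.227  0.023] [72 71 71]
(246, 248) [ 0.0095 -0.0193 -0.0303] [ 0.464 -0.23   0.043] [54 52 52]
(246, 250) [ 0.0091 -0.0191 -0.0321] [ 0.463 -0.23   0.044] [39 39 39]
(246, 252) [ 0.009  -0.0189 -0.0345] [ 0.461 -0.231  0.046] [39 39 37]
(246, 254) [ 0.0098 -0.0184 -0.0387] [ 0.46  -0.232  0.05 ] [36 36 33]
(246, 256) [ 0.0089 -0.0183 -0.0395] [ 0.459 -0.232  0.05 ] [37 36 35]
(250, 244) [-0.0037 -0.0206  0.0051] [ 0.471 -0.227  0.006] [76 75 73]
(250, 246) [-0.0056 -0.0208  0.0
[... 633 characters left out ...]
93 -0.0156 -0.0327] [ 0.463 -0.234  0.045] [39 41 37]
(252, 252) [ 0.0097 -0.0153 -0.036 ] [ 0.462 -0.234  0.048] [40 41 40]
(252, 254) [ 0.0088 -0.0153 -0.0368] [ 0.461 -0.235  0.048] [34 37 35]
(252, 256) [ 0.008  -0.0152 -0.0375] [ 0.46  -0.235  0.048] [37 39 38]
1465
[267 156] [ 0.524 -0.23   0.038]
[283 163] [ 0.529 -0.24   0.021]
[315 169] [ 0.528 -0.262  0.023]
[263 175] [ 0.513 -0.229  0.033]
[261 186] [ 0.507 -0.229  0.028]
[337 197] [ 0.51  -0.279  0.026]
[335 206] [ 0.504 -0.279  0.025]
[253 216] [ 0.486 -0.228  0.029]
[251 226] [ 0.48  -0.228  0.027]
[248 236] [ 0.473 -0.228  0.027]
[244 246] [ 0.466 -0.227  0.032]
[491 349] [ 0.435 -0.384  0.022]
[490 366] [ 0.425 -0.384  0.02 ]
```

Run:
```python
from h import *
Mt=np.array([[0,-.953,-.304],[1,0,0],[0,-.304,.953]]);ct=np.array([.084,0,-.1926])
for n in ["wrist0","w1","w3","w4","w5"]:
    c=dict(np.load(n+".npz"));K=c["intrinsics"];z=c["range_z"].astype(float)
    v,u=np.mgrid[0:420,0:560];p=np.stack([(u-K[0,2])/K[0,0]*z,(v-K[1,2])/K[1,1]*z,z],-1)@Mt.T+ct
    m=(z>0)&(abs(p[...,0])<.012)&(p[...,2]<.0)&(p[...,2]>-.06)&(c["color"].max(2)<60)
    for s in(-1,1):
        q=p[m&(np.sign(p[...,1])==s)]
        if len(q):
            zz=np.sort(q[:,2]);i=q[:,2]>zz[-1]-.004;print(n,s,len(q),"tip z",np.round(zz[-10::3],4),"y",np.round([q[i][:,1].min(),q[i][:,1].max()],4),"x",np.round(q[i][:,0].max(),4))
```

```text
wrist0 -1 968 tip z [-0.0303 -0.03   -0.0298 -0.0295] y [-0.0518 -0.0434] x 0.0112
wrist0 1 945 tip z [-0.031  -0.0307 -0.03   -0.0293] y [0.0433 0.052 ] x 0.0114
w1 -1 931 tip z [-0.0306 -0.0305 -0.0302 -0.0292] y [-0.0516 -0.0433] x 0.0113
w1 1 941 tip z [-0.0314 -0.0306 -0.0305 -0.0301] y [0.0431 0.0521] x 0.0113
w3 -1 946 tip z [-0.0307 -0.0306 -0.0304 -0.03  ] y [-0.0517 -0.0434] x 0.0113
w3 1 922 tip z [-0.0316 -0.0313 -0.0309 -0.0302] y [0.0431 0.0517] x 0.0112
w4 -1 791 tip z [-0.03   -0.0298 -0.0281 -0.0254] y [-0.03   -0.0256] x 0.0088
w4 1 783 tip z [-0.0262 -0.0219 -0.0085 -0.0056] y [0.0285 0.0326] x 0.0111
w5 -1 653 tip z [-0.0308 -0.0305 -0.0302 -0.0292] y [-0.0242 -0.0154] x 0.0111
w5 1 607 tip z [-0.0324 -0.0318 -0.0315 -0.0165] y [0.0285 0.0285] x -0.0024
```

```bash
python3 - <<'E'
from h import *
Mt=np.array([[0,-.953,-.304],[1,0,0],[0,-.304,.953]]);ct=np.array([.084,0,-.1926])
c=dict(np.load("w3.npz"));K=c["intrinsics"];z=c["range_z"].astype(float)
v,u=np.mgrid[0:420,0:560];p=np.stack([(u-K[0,2])/K[0,0]*z,(v-K[1,2])/K[1,1]*z,z],-1)@Mt.T+ct
for a,b in [(30,280),(60,272),(60,300),(60,340),(100,285),(150,320),(190,260),(175,310),(200,252),(198,280),(280,305),(280,350),(300,360),(280,390),(20,400)]:
    print((a,b),np.round(p[b,a],4),c["color"][b,a])
o=open
E
ls pics
```

```text
(30, 280) [ 0.0374 -0.0727 -0.1133] [54 56 60]
(60, 272) [ 0.0375 -0.067  -0.1088] [56 59 63]
(60, 300) [ 0.0371 -0.0575 -0.1229] [78 82 85]
(60, 340) [ 0.0258 -0.0589 -0.1245] [66 69 73]
(100, 285) [ 0.0378 -0.0504 -0.1167] [55 55 59]
(150, 320) [ 0.0264 -0.0377 -0.117 ] [116 116 115]
(190, 260) [ 0.0096 -0.0473 -0.0457] [51 52 50]
(175, 310) [ 0.0303 -0.0298 -0.1177] [184 186 184]
(200, 252) [ 0.0097 -0.0444 -0.0361] [56 54 52]
(198, 280) [-0.0017 -0.0437 -0.0468] [27 24 28]
(280, 305) [ 3.090e-02  1.000e-04 -1.161e-01] [186 188 187]
(280, 350) [-0.1432  0.0003  0.0589] [88 63 34]
(300, 360) [ 0.0235  0.0052 -0.1291] [223 182  97]
(280, 390) [ 2.620e-02  1.000e-04 -1.405e-01] [58 60 63]
(20, 400) [ 0.0254 -0.0554 -0.1423] [59 62 64]
s0b.png
s0crop.png
s1.png
scene0.png
side0.png
w1.png
w2.png
w3.png
w4.png
w5.png
wrist0.png
```

>>> send_rows:
  steps: [0.06,0,0,0,0,0.087,0,0,0,0,0.087,0,0,0,0,0.087,0,0,0,0]

```text
time: 14.82
position: [0.4755, -0.2476, 0.0121]
tool_rot: [0.957, 0.09, 0.276, -0.024]
ft_force: [-0.5, -0.8, -0.4]
grip_width: 0.0627
```

>>> send_rows:
  steps: [0.087,-0.001,-0.003,0.01,0,0.087,-0.002,-0.003,0.021,0,0.087,-0.0023,-0.003,0.031,0,0.087,-0.0023,-0.003,0.031,0,0.087,-0.0023,-0.003,0.031,0]

```text
time: 15.45
position: [0.4892, -0.2419, -0.0153]
tool_rot: [0.957, 0.09, 0.276, -0.024]
ft_force: [-0.0, 0.1, -0.2]
grip_width: 0.0869
```

```bash
python3 st.py
```

```text
t 15.45 q [-0.988  0.819  2.108  1.615  0.512 -1.163] pos [ 0.4892 -0.2419 -0.0153] F [-0.   0.1 -0.2] w 0.0869
[[0.832, 0.186, 0.523], [0.159, -0.983, 0.096], [0.532, 0.003, -0.847]]
lean 32.110939190001694 az 10.425974185121502 ydip 0.18783987306238617
```

>>> send_rows:
  steps: [0.04,0,0,0,0,0.04,0,0,0,0,0.04,0,0,0,0,0.04,0,0,0,0,0.04,0,0,0,0,0.04,0,0,0,0,0.04,0,0,0,0]
  force: 30

```text
time: 16.32
position: [0.4895, -0.2426, -0.0151]
tool_rot: [0.957, 0.09, 0.276, -0.024]
ft_force: [-1.0, -2.5, 4.0]
grip_width: 0.0612
```

```bash
python3 st.py
python3 - <<'E'
from h import *
snap("wrist","w6")
E
```

```text
t 16.325 q [-0.988  0.818  2.107  1.615  0.512 -1.164] pos [ 0.4895 -0.2426 -0.0151] F [-1.  -2.5  4. ] w 0.0612
[[0.832, 0.185, 0.523], [0.159, -0.983, 0.095], [0.532, 0.004, -0.847]]
lean 32.14173597865294 az 10.302760968128093 ydip 0.24301362065650842
```

View pics/w6.png

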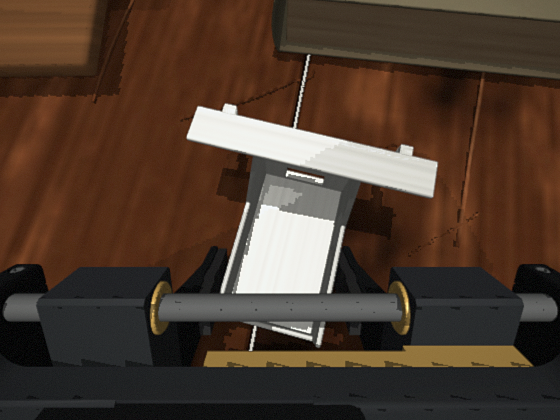

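>>> send_rows:
  steps: [0.04,0.003,0,-0.005,0,0.04,0.005,0,-0.008,0,0.04,0.0055,-0.007,-0.007,-0.1,0.04,0.0075,-0.015,-0.0065,-0.2,0.04,0.0075,-0.015,-0.0065,-0.29,0.04,0.0075,-0.015,-0.0065,-0.29]
  force: 30

```text
time: 17.12
position: [0.4892, -0.226, -0.0056]
tool_rot: [0.934, 0.227, 0.276, 0.015]
ft_force: [-0.6, 0.9, -1.3]
grip_width: 0.0573
```

```bash
python3 st.py
python3 - <<'E'
from h import *
snap("wrist","w7")
E
```

```text
t 17.125 q [-0.966  0.796  2.133  1.641  0.508 -1.459] pos [ 0.4892 -0.226  -0.0056] F [-0.6  0.9 -1.3] w 0.0573
[[0.744, 0.416, 0.523], [0.433, -0.896, 0.097], [0.509, 0.154, -0.847]]
lean 32.12571029804156 az 10.520367296647875 ydip 8.875729294261353
```

View pics/w7.png

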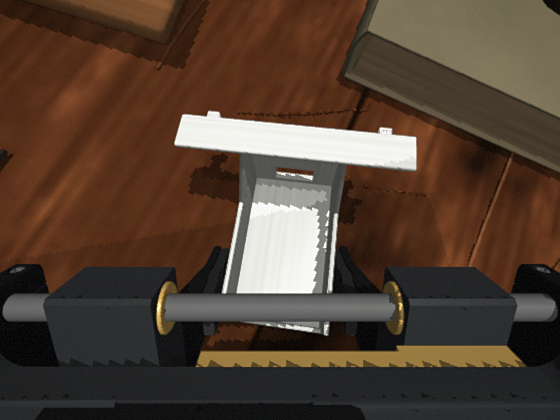

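>>> send_rows:
  steps: [0.03,0.004,0,-0.008,0.0,0.03,0.004,0,-0.008,0.1,0.03,0.004,0,-0.008,0.2,0.03,0.004,0,-0.008,0.28,0.03,0.004,0,-0.008,0.28]
  force: 60

```text
time: 17.8
position: [0.4877, -0.2251, 0.0029]
tool_rot: [0.956, 0.095, 0.275, -0.023]
ft_force: [0.6, 0.3, -2.8]
grip_width: 0.0572
```

```bash
python3 st.py
python3 - <<'E'
from h import *
snap("wrist","w8")
E
```

```text
t 17.8 q [-0.967  0.774  2.137  1.606  0.507 -1.14 ] pos [ 0.4877 -0.2251  0.0029] F [ 0.6  0.3 -2.8] w 0.0572
[[0.831, 0.194, 0.522], [0.168, -0.981, 0.097], [0.531, 0.007, -0.847]]
lean 32.077241090261 az 10.520115276682088 ydip 0.4110382759526239
```

View pics/w8.png

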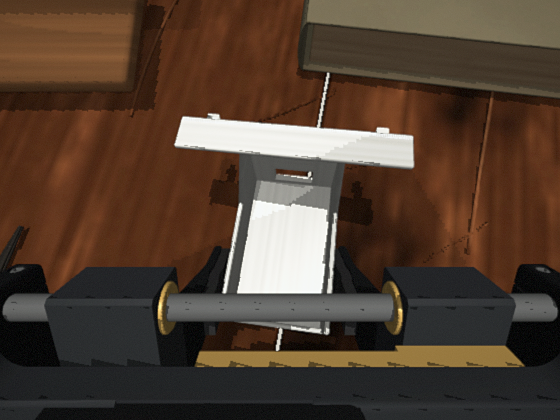

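```bash
cat > tm.py <<'E'
import sys
from h import *
def tray(c,T,A,verbose=True):
    P=cloud(c);Q=(P-T)@A
    # lip: bright points; find in tool-relative region ahead
    hsv=cv2.cvtColor(c["color"],cv2.COLOR_RGB2HSV)
    m=(hsv[...,1]<60)&(hsv[...,2]>70)&np.isfinite(P[...,0])
    v,u=np.mgrid[0:420,0:560]
    m&=(v<265)&(np.linalg.norm(P-T,axis=-1)<.15)
    k,l,st,ce=cv2.connectedComponentsWithStats(m.astype(np.uint8))
    i=1+st[1:,4].argmax();m=l==i
    p=P[m];top=np.percentile(p[:,2],99)
    q=p[p[:,2]>top-.006];r=cv2.minAreaRect(q[:,:2].astype(np.float32));(w,h)=r[1];a=r[2]
    long=a if w>h else a+90
    yaw=(long-90+90)%180-90
    # plane fit lip
    M=np.c_[q[:,:2]-q[:,:2].mean(0),np.ones(len(q))];cf=np.linalg.lstsq(M,q[:,2],rcond=None)[0]
    print("lip c",np.round(r[0],4),"size",np.round(r[1],4),"yaw",round(yaw,2),"z",round(q[:,2].mean(),4),"slope",np.round(cf[:2],3),len(q))
    return np.array(r[0]),yaw
if __name__=="__main__":
    from rig import robot
    o=robot.get_obs();A=R.from_quat(o['tool_rot']).as_matrix()
    c=dict(np.load(sys.argv[1]));tray(c,o['position'],A)
E
python3 tm.py w8.npz
```

```text
lip c [ 0.5271 -0.2239] size [0.0187 0.1142] yaw 4.2 z 0.0747 slope [-0.081 -0.065] 6181
```

>>> send_rows:
  steps: [0.03,0,0,0,-0.08,0.03,0,0,0,-0.15,0.03,-0.0025,0,0.004,-0.15,0.03,-0.0045,0,0.007,-0.15,0.03,-0.0045,0,0.007,-0.15,0.087,-0.0045,0,0.007,-0.15,0.087,-0.0045,0,0.007,-0.15,0.087,-0.0045,0,0.007,-0.15]
  force: 30

```text
time: 18.85
position: [0.4877, -0.225, -0.0052]
tool_rot: [0.947, 0.166, 0.276, -0.003]
ft_force: [-0.2, -0.1, 0.1]
grip_width: 0.0784
```

>>> send_rows:
  steps: [0.087,0,0,0,0.0,0.087,0,0,0,0.0,0.087,0,0,0,0.08,0.087,0,0,0,0.14,0.087,0,0,0,0.14]

```text
time: 19.48
position: [0.4877, -0.225, -0.0052]
tool_rot: [0.956, 0.1, 0.276, -0.022]
ft_force: [0.2, 0.3, -0.4]
grip_width: 0.0868
```

```bash
python3 st.py
python3 - <<'E'
from h import *
snap("wrist","w9")
E
python3 tm.py w9.npz
```

```text
t 19.475 q [-0.967  0.795  2.138  1.645  0.508 -1.196] pos [ 0.4877 -0.225  -0.0052] F [ 0.2  0.3 -0.4] w 0.0868
[[0.828, 0.204, 0.522], [0.179, -0.979, 0.097], [0.531, 0.013, -0.847]]
lean 32.09653617935332 az 10.538938222608731 ydip 0.7602146631470146
lip c [ 0.5204 -0.219 ] size [0.0189 0.1158] yaw 12.06 z 0.0621 slope [0.004 0.002] 7903
```

View pics/w9.png

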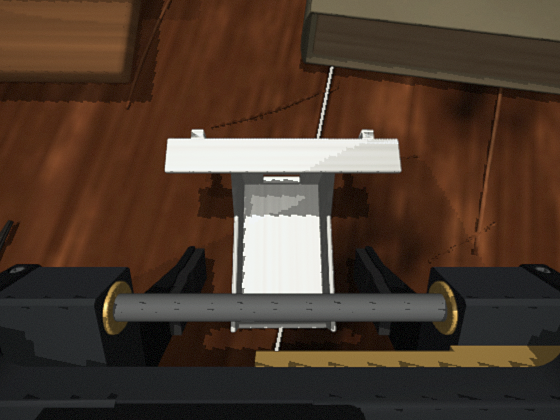

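>>> send_rows:
  steps: [0.087,0.002,0.001,0.008,0.01,0.087,0.0044,0.0015,0.0157,0.01,0.087,0.0044,0.0015,0.0157,0.01,0.03,0.0044,0.0015,0.0157,0.01,0.03,0.0044,0.0015,0.0157,0.01,0.03,0.0044,0.0015,0.0157,0.01,0.03,0.0044,0.0015,0.0157,0.01,0.03,0.0044,0.0015,0.0157,0.01]
  force: 55

```text
time: 20.52
position: [0.4998, -0.2242, -0.0161]
tool_rot: [0.956, 0.095, 0.276, -0.023]
ft_force: [-0.4, -0.6, 1.4]
grip_width: 0.0546
```

>>> send_rows:
  steps: [0.03,0,0,0,0,0.03,0,0,0,0]

```text
time: 20.78
position: [0.4998, -0.2242, -0.0161]
tool_rot: [0.956, 0.095, 0.276, -0.023]
ft_force: [-0.2, 0.8, 0.2]
grip_width: 0.0547
```

```bash
python3 st.py
python3 - <<'E'
from h import *
snap("wrist","w10")
E
python3 tm.py w10.npz
```

```text
t 20.775 q [-0.941  0.821  2.115  1.678  0.503 -1.194] pos [ 0.4998 -0.2242 -0.0161] F [-0.2  0.8  0.2] w 0.0547
[[0.83, 0.195, 0.522], [0.17, -0.981, 0.097], [0.531, 0.008, -0.847]]
lean 32.10128040438888 az 10.527660809504528 ydip 0.4611769924689608
lip c [ 0.5206 -0.2191] size [0.0189 0.1162] yaw 11.99 z 0.0621 slope [0.005 0.001] 9612
```

Run:
```python
from kin import *
from rig import robot
from h import *
o=robot.get_obs();Rm=R.from_quat(o['tool_rot']).as_matrix()
q=o['q'];P0=np.array(o['position'])
W=[P0,P0+[0,0,.12],[.5,-.13,.13],[.545,0,.115],[.61,.012,.109],[.61,.012,.085]]
for a,b in zip(W[:-1],W[1:]):
    for t in np.linspace(0,1,6)[1:]:
        X=np.array(a)+(np.array(b)-a)*t;q,c=ik(X,Rm,q);
        print(np.round(X,3),np.round(q,2),"%.0e"%c)
c=dict(np.load("side0.npz"));P=cloud(c).reshape(-1,3)
m=(P[:,0]>.5)&(P[:,0]<.68)&(P[:,1]<-.06)&(P[:,1]>-.35)&(P[:,2]>.03)&(P[:,2]<.6)
p=P[m];
for x in np.arange(.5,.68,.03):
    s=p[(p[:,0]>=x)&(p[:,0]<x+.03)];print(round(x,2),[(round(y,2),round(s[(s[:,1]>=y)&(s[:,1]<y+.05)][:,2].max(),3)) for y in np.arange(-.35,-.06,.05) if ((s[:,1]>=y)&(s[:,1]<y+.05)).any()])
```

```text
[ 0.5   -0.224  0.008] [-0.94  0.76  2.11  1.57  0.5  -1.07] 1e-18
[ 0.5   -0.224  0.032] [-0.94  0.7   2.11  1.45  0.5  -0.93] 3e-19
[ 0.5   -0.224  0.056] [-0.94  0.64  2.1   1.33  0.52 -0.8 ] 3e-20
[ 0.5   -0.224  0.08 ] [-0.94  0.58  2.09  1.22  0.54 -0.66] 8e-21
[ 0.5   -0.224  0.104] [-0.94  0.53  2.08  1.11  0.57 -0.54] 1e-19
[ 0.5   -0.205  0.109] [-0.91  0.51  2.1   1.13  0.55 -0.53] 2e-24
[ 0.5   -0.187  0.114] [-0.88  0.49  2.12  1.15  0.53 -0.53] 3e-24
[ 0.5   -0.168  0.12 ] [-0.85  0.47  2.14  1.17  0.52 -0.52] 5e-24
[ 0.5   -0.149  0.125] [-0.81  0.45  2.16  1.18  0.5  -0.5 ] 1e-23
[ 0.5  -0.13  0.13] [-0.77  0.43  2.18  1.2   0.49 -0.48] 2e-23
[ 0.509 -0.104  0.127] [-0.7   0.43  2.19  1.27  0.45 -0.48] 3e-21
[ 0.518 -0.078  0.124] [-0.63  0.44  2.19  1.33  0.41 -0.48] 2e-21
[ 0.527 -0.052  0.121] [-0.55  0.45  2.19  1.4   0.37 -0.48] 1e-21
[ 0.536 -0.026  0.118] [-0.47  0.46  2.18  1.47  0.33 -0.48] 2e-21
[0.545 0.    0.115] [-0.39  0.47  2.17  1.53  0.29 -0.47] 2e-21
[0.558 0.002 0.114] [-0.37  0.48  2.14  1.48  0.29 -0.4 ] 1e-23
[0.571 0.005 0.113] [-0.35  0.49  2.1
[... 631 characters left out ...]
t64(-0.25), np.float64(0.067)), (np.float64(-0.2), np.float64(0.064))]
0.53 [(np.float64(-0.35), np.float64(0.052)), (np.float64(-0.3), np.float64(0.06)), (np.float64(-0.25), np.float64(0.059)), (np.float64(-0.2), np.float64(0.054))]
0.56 []
0.59 [(np.float64(-0.1), np.float64(0.326))]
0.62 [(np.float64(-0.35), np.float64(0.051)), (np.float64(-0.3), np.float64(0.052)), (np.float64(-0.25), np.float64(0.049)), (np.float64(-0.15), np.float64(0.389)), (np.float64(-0.1), np.float64(0.327))]
0.65 [(np.float64(-0.35), np.float64(0.335)), (np.float64(-0.3), np.float64(0.35)), (np.float64(-0.25), np.float64(0.359)), (np.float64(-0.2), np.float64(0.39)), (np.float64(-0.15), np.float64(0.396))]
0.68 []
```

>>> send_rows:
  steps: [0.03,0.013,0,-0.02,0,0.03,0.026,0,-0.041,0,0.03,0.039,0,-0.061,0,0.03,0.053,0,-0.085,0,0.03,0.068,0,-0.108,0,0.03,0.068,0,-0.108,0]

```text
time: 21.58
position: [0.5002, -0.2237, 0.1129]
tool_rot: [0.956, 0.096, 0.276, -0.022]
ft_force: [0.3, 0.2, -1.6]
grip_width: 0.0548
```

```bash
python3 st.py
python3 - <<'E'
from h import *
print(np.round(shift([.52,-.075,.118]),4),np.round(shift([.54,-.001,.115]),4))
snap("wrist","w11")
E
python3 tm.py w11.npz
```

```text
t 21.575 q [-0.939  0.505  2.072  1.079  0.574 -0.504] pos [ 0.5002 -0.2237  0.1129] F [ 0.3  0.2 -1.6] w 0.0548
[[0.829, 0.196, 0.524], [0.172, -0.98, 0.094], [0.532, 0.012, -0.847]]
lean 32.164952428775415 az 10.21762251536772 ydip 0.693093042928182
[ 0.0448 -0.1419  0.0201] [ 0.0726 -0.2105  0.0401]
lip c [ 0.5208 -0.2185] size [0.0187 0.1165] yaw 11.85 z 0.191 slope [ 0.008 -0.002] 9594
```

>>> send_rows:
  steps: [0.03,0.015,-0.045,0.006,0,0.03,0.03,-0.09,0.013,0,0.03,0.044,-0.13,0.02,0,0.03,0.055,-0.16,0.028,0,0.03,0.065,-0.19,0.035,0,0.03,0.0726,-0.2105,0.04,0,0.03,0.0726,-0.2105,0.04,0]

```text
time: 22.5
position: [0.5381, 0.0014, 0.1124]
tool_rot: [0.957, 0.097, 0.274, -0.024]
ft_force: [-0.0, 0.2, -3.1]
grip_width: 0.0549
```

```bash
python3 st.py
python3 - <<'E'
from h import *
snap("wrist","w12")
snap("side","s12",(160,150,300,300),4)
E
python3 tm.py w12.npz
```

```text
t 22.5 q [-0.395  0.474  2.187  1.566  0.295 -0.52 ] pos [0.5381 0.0014 0.1124] F [-0.   0.2 -3.1] w 0.0549
[[0.831, 0.199, 0.519], [0.173, -0.98, 0.098], [0.528, 0.008, -0.849]]
lean 31.86921545993274 az 10.722108414385096 ydip 0.4708488934229763
lip c [0.595  0.0144] size [0.092  0.1159] yaw 12.2 z 0.1904 slope [-0.013 -0.003] 9731
```

View pics/w12.png

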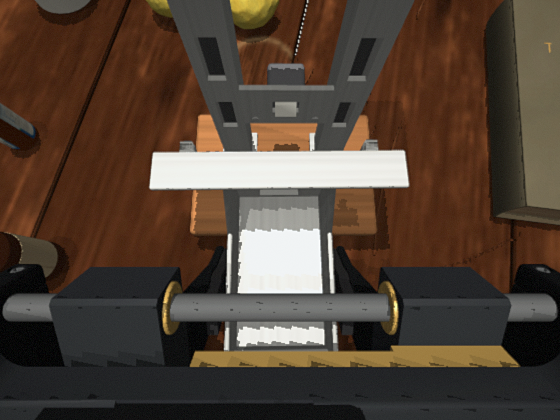

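View pics/s12.png

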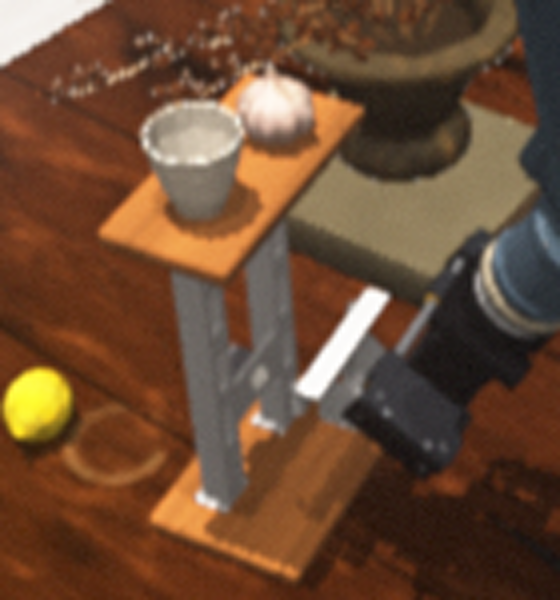

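Run:
```python
from h import *
from rig import robot
o=robot.get_obs();A=R.from_quat(o['tool_rot']).as_matrix();T=o['position']
c=dict(np.load("w12.npz"));P=cloud(c);g=cv2.cvtColor(c["color"],cv2.COLOR_RGB2GRAY);hsv=cv2.cvtColor(c["color"],cv2.COLOR_RGB2HSV)
d=np.array([np.cos(np.radians(11.5)),np.sin(np.radians(11.5))]);n=np.array([-d[1],d[0]]);M=np.array([.583,.008])
X=(P[...,:2]-M)@d;Y=(P[...,:2]-M)@n;Z=P[...,2]
m=(abs(X-.055)<.012)&(abs(Y)<.075)&(Z>.08)&(Z<.30)&(hsv[...,1]<80)
print(m.sum())
p=P[m]
# robust plane fit x=a+by+cz in mount axes
x,y,z=X[m],Y[m],Z[m];w=np.ones(len(x),bool)
for _ in range(5):
    cf=np.linalg.lstsq(np.c_[np.ones(w.sum()),y[w],z[w]-.16],x[w],rcond=None)[0]
    r=x-np.c_[np.ones(len(x)),y,z-.16]@cf;w=abs(r)<.0025
print("plane x0,dyaw,pitch",np.round(cf,4),w.sum(),"yaw",11.5-np.degrees(np.arctan(cf[1])) )
for lo,hi in [(.1,.13),(.13,.16),(.17,.2),(.2,.25),(.25,.3)]:
    s=m&(abs(X-cf[0])<.004)&(Z>lo)&(Z<hi);yy=Y[s]
    if len(yy)>20:
        L=yy[yy>0];Rr=yy[yy<0];print(lo,"L",np.round(np.percentile(L,[1,99]),4) if len(L) else 0,"R",np.round(np.percentile(Rr,[1,99]),4) if len(Rr) else 0)
# dark slots: contours in upright image
dark=((g<45)).astype(np.uint8)
dark[150:]=0
k,l,st,ce=cv2.connectedComponentsWithStats(dark)
for i in range(1,k):
    if 30<st[i,4]<1500:
        pts=np.argwhere(l==i)[:,::-1];
        E=c["extrinsics"];K=c["intrinsics"]
        D=np.c_[(pts[:,0]-K[0,2])/K[0,0],(pts[:,1]-K[1,2])/K[1,1],np.ones(len(pts))]@E[:3,:3].T
        dx=D[:,:2]@d;x0=(E[:2,3]-M)@d
        t=(cf[0]-x0)/dx;W=E[:3,3]+D*t[:,None];yy=(W[:,:2]-M)@n
        print(ce[i].round(),st[i],"Y",np.round([yy.min(),yy.mean(),yy.max()],4),"Z",np.round([W[:,2].min(),W[:,2].mean(),W[:,2].max()],4))
u=P[105,285];print("catch",np.round(u,4),X[105,285],Y[105,285])
# lip
m=(abs(Z-.190)<.006)&(g>170)&(np.linalg.norm(P-T,axis=-1)<.14)
k,l,st,ce=cv2.connectedComponentsWithStats(m.astype(np.uint8));i=1+st[1:,4].argmax();q=P[l==i]
r=cv2.minAreaRect(q[:,:2].astype(np.float32));print("lip",r,q[:,2].mean(),"rel mount",(np.array(r[0])-M)@d,(np.array(r[0])-M)@n)
```

```text
13003
plane x0,dyaw,pitch [ 0.0573 -0.0021 -0.0006] 11916 yaw 11.618880593317693
0.1 L [0.0007 0.0566] R [-0.0602 -0.0006]
0.13 L [0.001  0.0568] R [-0.0604 -0.0012]
0.17 L [0.0311 0.0569] R [-0.0606 -0.0347]
0.2 L [0.0313 0.0564] R [-0.0603 -0.0346]
[108.   6.] [104   0  10  15  54] Y [0.0825 0.0865 0.0905] Z [0.1943 0.1986 0.202 ]
[100.  67.] [  65    0   75  150 1280] Y [0.0701 0.1217 0.2136] Z [0.039  0.1465 0.2021]
[298.  30.] [291   0  18  63 187] Y [-0.0115 -0.0069 -0.004 ] Z [0.1613 0.1844 0.2028]
[437.  16.] [427   0  27  40 638] Y [-0.0836 -0.0765 -0.0682] Z [0.1797 0.1942 0.2033]
[471.   5.] [458   0  25  16 200] Y [-0.0971 -0.0897 -0.0818] Z [0.1951 0.2004 0.2034]
[165.  23.] [152  10  26  29 320] Y [0.0573 0.0624 0.0678] Z [0.1792 0.1891 0.1967]
[259.  29.] [234  10  47  29 521] Y [0.0028 0.0139 0.0269] Z [0.1795 0.1858 0.1972]
[468.  27.] [465  21   8  13  49] Y [-0.0985 -0.0961 -0.0935] Z [0.1839 0.1877 0.1915]
[23. 51.] [  9  25  30  52 169] Y [0.13   0.1523 0.1778] Z [0.1471 0.1683 0.1873]
[212.  55.] [198  37  27  38 613] Y [0.0381 0.043  0.0479] Z [0.1501 0.1659 0.
[... 752 characters left out ...]
 0.094  0.1205]
[140. 122.] [134 112  14  24  94] Y [0.1071 0.1178 0.13  ] Z [0.0684 0.09   0.1057]
[ 21. 136.] [  0 119  48  31 850] Y [0.1984 0.2356 0.2678] Z [0.0386 0.0649 0.0945]
[106. 132.] [101 122  12  19  91] Y [0.1407 0.1542 0.1657] Z [0.0585 0.074  0.0905]
[375. 130.] [373 122   7  17  50] Y [-0.0856 -0.081  -0.0772] Z [0.0644 0.0786 0.0923]
[404. 143.] [401 133   7  17  51] Y [-0.1236 -0.1155 -0.1078] Z [0.0417 0.0547 0.0739]
catch [0.639  0.0178 0.1168] 0.05680645661797878 -0.0015164154849596468
lip ((0.5592403411865234, 0.006617177277803421), (0.018285579979419708, 0.11580468714237213), 12.242981910705566) 0.19048729117282245 rel mount -0.02355836715447717 0.0033818519525087142
```

>>> send_rows:
  steps: [0.03,0.009,0.0012,0.007,0,0.03,0.018,0.0024,0.014,0,0.03,0.027,0.0036,0.021,0,0.03,0.0358,0.0047,0.0276,0,0.03,0.0358,0.0047,0.0276,0,0.03,0.0358,0.0047,0.0276,0]

```text
time: 23.35
position: [0.5831, 0.0027, 0.108]
tool_rot: [0.957, 0.095, 0.274, -0.023]
ft_force: [0.0, -0.0, -3.1]
grip_width: 0.0548
```

```bash
python3 st.py
cat > rel.py <<'E'
import sys
from h import *
from rig import robot
o=robot.get_obs();A=R.from_quat(o['tool_rot']).as_matrix();T=o['position']
c=snap("wrist",sys.argv[1]);P=cloud(c);g=cv2.cvtColor(c["color"],cv2.COLOR_RGB2GRAY);hsv=cv2.cvtColor(c["color"],cv2.COLOR_RGB2HSV)
a=np.radians(11.6);d=np.array([np.cos(a),np.sin(a)]);n=np.array([-d[1],d[0]]);M=np.array([.5856,.0067])
X=(P[...,:2]-M)@d;Y=(P[...,:2]-M)@n;Z=P[...,2]
m=(abs(X-.055)<.008)&(abs(Y)<.075)&(Z>.12)&(Z<.30)&(hsv[...,1]<80)&(g<150)
print("face x",np.median(X[m]),m.sum())
for lo,hi in [(.175,.19),(.19,.21)]:
    s=m&(Z>lo)&(Z<hi);yy=Y[s]
    if len(yy)>50:print("outer edges",np.percentile(yy,[.5,99.5]))
zl=float(sys.argv[2])
m=(abs(Z-zl)<.006)&(g>140)&(X<.062)&(X>-.06)&(abs(Y)<.075)
k,l,st,ce=cv2.connectedComponentsWithStats(m.astype(np.uint8));i=1+st[1:,4].argmax();q=np.c_[X[l==i],Y[l==i],Z[l==i]]
r=cv2.minAreaRect(q[:,:2].astype(np.float32));ang=r[2] if r[1][0]<r[1][1] else r[2]-90
cf=np.linalg.lstsq(np.c_[q[:,:2]-q[:,:2].mean(0),np.ones(len(q))],q[:,2],rcond=None)[0]
print("lip",np.round(r[0],4),np.round(r[1],4),"dyaw",round(ang,2),"z",round(q[:,2].mean(),4),"slope",np.round(cf[:2],3),"=> tray_mid rel mount x %.4f y %.4f z %.4f"%(r[0][0]-.046*np.cos(np.radians(ang)),r[0][1]-.046*np.sin(np.radians(ang)),q[:,2].mean()-.046-.116))
E
python3 rel.py w13 .186
```

```text
t 23.35 q [-0.346  0.512  2.082  1.376  0.274 -0.274] pos [0.5831 0.0027 0.108 ] F [ 0.  -0.  -3.1] w 0.0548
[[0.832, 0.195, 0.519], [0.17, -0.981, 0.095], [0.528, 0.009, -0.849]]
lean 31.870861720203674 az 10.400269545491584 ydip 0.5120461706913865
face x 0.055071857223870035 15228
outer edges [-0.05883169  0.0584798 ]
outer edges [-0.0588265   0.05833484]
lip [ 0.0184 -0.0026] [0.0185 0.1159] dyaw 0.55 z 0.1861 slope [-0.004 -0.   ] => tray_mid rel mount x -0.0276 y -0.0031 z 0.0241
```

View pics/w13.png

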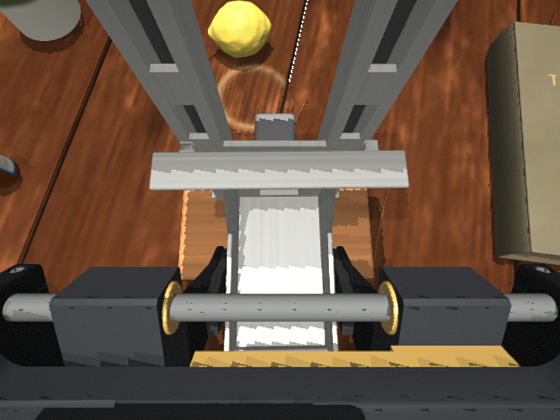

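>>> send_rows:
  steps: [0.03,0.002,-0.002,0.001,0,0.03,0.0043,-0.0035,0.0026,0,0.03,0.0043,-0.0035,0.0026,0,0.03,0.0043,-0.0035,0.0026,0]

```text
time: 23.9
position: [0.5872, 0.0075, 0.1081]
tool_rot: [0.957, 0.096, 0.274, -0.023]
ft_force: [-1.1, -0.2, -2.3]
grip_width: 0.0544
```

```bash
python3 st.py;python3 rel.py w14 .186
```

```text
t 23.9 q [-0.331  0.514  2.073  1.357  0.268 -0.242] pos [0.5872 0.0075 0.1081] F [-1.1 -0.2 -2.3] w 0.0544
[[0.832, 0.195, 0.519], [0.17, -0.981, 0.096], [0.528, 0.009, -0.849]]
lean 31.872926370913184 az 10.42681883651675 ydip 0.5169512873042975
face x 0.055082383310436064 15730
outer edges [-0.05884652  0.0585166 ]
outer edges [-0.05880652  0.05836446]
lip [0.0234 0.0012] [0.0186 0.1157] dyaw 0.29 z 0.1862 slope [-0.003 -0.001] => tray_mid rel mount x -0.0226 y 0.0010 z 0.0242
```

>>> send_rows:
  steps: [0.03,0.005,0.0002,0.003,0,0.03,0.01,0.0004,0.006,0,0.03,0.015,0.0005,0.009,0,0.03,0.0185,0.0006,0.0115,0,0.03,0.0192,0.0006,0.0119,0,0.03,0.0192,0.0006,0.0119,0]

```text
time: 24.7
position: [0.609, 0.0112, 0.1079]
tool_rot: [0.957, 0.095, 0.273, -0.023]
ft_force: [-1.4, -0.7, -3.3]
grip_width: 0.0547
```

```bash
python3 st.py;python3 rel.py w15 .186
```

```text
t 24.7 q [-0.306  0.529  2.02   1.229  0.265 -0.087] pos [0.609  0.0112 0.1079] F [-1.4 -0.7 -3.3] w 0.0547
[[0.832, 0.195, 0.519], [0.17, -0.981, 0.095], [0.527, 0.009, -0.85]]
lean 31.831501182081524 az 10.425804462911776 ydip 0.5001539788387969
face x 0.055048861663853386 27566
outer edges [-0.05863239  0.05846978]
outer edges [-0.05882592  0.0582435 ]
lip [0.0455 0.0005] [0.0183 0.1159] dyaw 0.21 z 0.186 slope [-0.007 -0.   ] => tray_mid rel mount x -0.0005 y 0.0004 z 0.0240
```

View pics/w15.png

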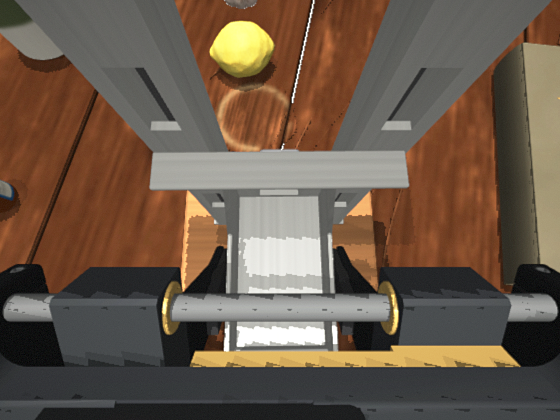

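>>> send_rows:
  steps: [0.03,-0.0016,0,0.0026,0,0.03,-0.0032,0,0.0051,0,0.03,-0.0048,0,0.0077,0,0.03,-0.0048,0,0.0077,0,0.03,-0.0048,0,0.0077,0]

```text
time: 25.38
position: [0.6088, 0.0111, 0.0987]
tool_rot: [0.957, 0.095, 0.273, -0.023]
ft_force: [-2.1, -0.5, -1.6]
grip_width: 0.0549
```

```bash
python3 st.py;python3 rel.py w16 .177
```

```text
t 25.375 q [-0.306  0.549  2.026  1.321  0.258 -0.182] pos [0.6088 0.0111 0.0987] F [-2.1 -0.5 -1.6] w 0.0549
[[0.833, 0.195, 0.518], [0.17, -0.981, 0.095], [0.527, 0.009, -0.85]]
lean 31.805842263812846 az 10.42876676670481 ydip 0.4996976901062874
face x 0.0550747651659393 25898
outer edges [-0.05892848  0.05857845]
outer edges [-0.05879488  0.05840754]
lip [0.0454 0.0004] [0.0183 0.1156] dyaw 0.43 z 0.1767 slope [-0.009 -0.   ] => tray_mid rel mount x -0.0006 y 0.0000 z 0.0147
```

>>> send_rows:
  steps: [0.03,-0.0016,0,0.0026,0,0.03,-0.0032,0,0.0051,0,0.03,-0.0032,0,0.0051,0]
  force: 60

```text
time: 25.8
position: [0.6082, 0.0111, 0.0933]
tool_rot: [0.957, 0.095, 0.273, -0.023]
ft_force: [-7.2, -1.7, 4.9]
grip_width: 0.0548
```

```bash
python3 st.py;python3 rel.py w17 .171
```

```text
t 25.8 q [-0.306  0.561  2.031  1.385  0.254 -0.248] pos [0.6082 0.0111 0.0933] F [-7.2 -1.7  4.9] w 0.0548
[[0.833, 0.194, 0.519], [0.169, -0.981, 0.095], [0.527, 0.009, -0.85]]
lean 31.83192339572419 az 10.387406035000872 ydip 0.49671464437912166
face x 0.055091186158946585 24109
outer edges [-0.05885538  0.05848402]
outer edges [-0.05879406  0.05845111]
lip [0.0446 0.0003] [0.0185 0.1159] dyaw 0.15 z 0.1715 slope [-0.004 -0.   ] => tray_mid rel mount x -0.0014 y 0.0002 z 0.0095
```

>>> send_rows:
  steps: [0.03,-0.0014,0,0.003,0,0.03,-0.0028,0,0.0056,0,0.03,-0.0045,0,0.0085,0,0.03,-0.0045,0,0.0085,0,0.03,-0.0045,0,0.0085,0]

```text
time: 26.48
position: [0.6092, 0.0112, 0.0839]
tool_rot: [0.957, 0.095, 0.274, -0.023]
ft_force: [-1.6, -0.1, 0.3]
grip_width: 0.0546
```

```bash
python3 st.py;python3 rel.py w18 .162
```

```text
t 26.475 q [-0.305  0.583  2.034  1.485  0.251 -0.35 ] pos [0.6092 0.0112 0.0839] F [-1.6 -0.1  0.3] w 0.0546
[[0.832, 0.194, 0.519], [0.169, -0.981, 0.095], [0.528, 0.008, -0.849]]
lean 31.863994745062982 az 10.403413330234553 ydip 0.483620992136455
face x 0.055128064701014064 23008
outer edges [-0.05893841  0.05839607]
outer edges [-0.05894106  0.05832792]
lip [0.0457 0.0003] [0.0186 0.1155] dyaw 0.36 z 0.1621 slope [-0.002  0.   ] => tray_mid rel mount x -0.0003 y 0.0000 z 0.0001
```

View pics/w18.png

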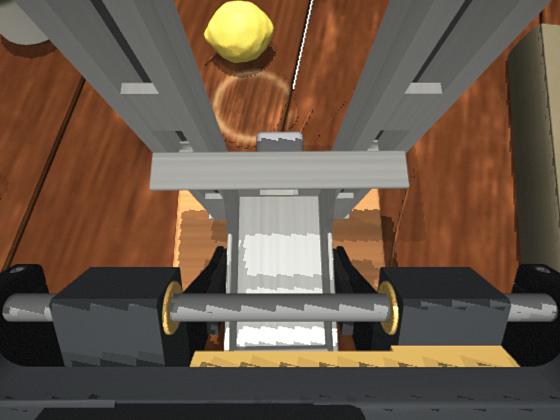

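>>> send_rows:
  steps: [0.03,-0.001,0,0.0018,0,0.03,-0.001,0,0.0018,0]

```text
time: 26.78
position: [0.6094, 0.0114, 0.0829]
tool_rot: [0.957, 0.095, 0.274, -0.023]
ft_force: [-7.0, -0.8, 9.0]
grip_width: 0.0543
```

>>> send_rows:
  steps: [0.06,0,0,0,0,0.087,0,0,0,0,0.087,0,0,0,0,0.087,0,0,0,0,0.087,0,0,0,0,0.087,0,0,0,0]

```text
time: 27.52
position: [0.6094, 0.0114, 0.0829]
tool_rot: [0.957, 0.095, 0.274, -0.023]
ft_force: [-0.3, -0.3, 0.3]
grip_width: 0.0865
```

```bash
python3 st.py;python3 rel.py w19 .162
python3 - <<'E'
from h import *
print("tool shift for back-off 0.2 along -z etc", shift([.45,-.02,.2]))
E
```

```text
t 27.525 q [-0.306  0.586  2.036  1.507  0.251 -0.372] pos [0.6094 0.0114 0.0829] F [-0.3 -0.3  0.3] w 0.0865
[[0.832, 0.194, 0.521], [0.169, -0.981, 0.096], [0.529, 0.008, -0.848]]
lean 31.961060030616466 az 10.410444917297719 ydip 0.4738459660007734
face x 0.055138492687015955 23312
outer edges [-0.05877125  0.05844127]
outer edges [-0.05889237  0.05843274]
lip [0.0435 0.0003] [0.1157 0.0187] dyaw -0.31 z 0.1617 slope [0.035 0.001] => tray_mid rel mount x -0.0025 y 0.0006 z -0.0003
tool shift for back-off 0.2 along -z etc [-0.07580802  0.0008979  -0.18534386]
```

Run:
```python
from h import *
for n in ["side0","scene0","w2"]:
    c=dict(np.load(n+".npz"));P=cloud(c)
    m=(np.linalg.norm(P[...,:2]-[.468,.225],axis=-1)<.05)&(P[...,2]>.012)&(P[...,2]<.13)
    q=P[m];print(n,len(q),np.round(q.min(0),3),np.round(q.max(0),3))
    t=q[q[:,2]>.112]; 
    if len(t): print("  top mean",np.round(t.mean(0),4),len(t))
    b=q[(q[:,2]>.02)&(q[:,2]<.07)]
    # circle fit radius .0205
    from scipy.optimize import least_squares
    s=least_squares(lambda x:np.hypot(b[:,0]-x[0],b[:,1]-x[1])-.0205,b[:,:2].mean(0)+0.01*(b[:,:2].mean(0)-c["extrinsics"][:2,3]),loss="soft_l1",f_scale=.002)
    print("  circ",np.round(s.x,4),s.cost)
from kin import *
from rig import robot
o=robot.get_obs();Rm=R.from_quat(o['tool_rot']).as_matrix();q=o['q'];P0=np.array(o['position'])
B=np.array([.468,.225,.065])+Rm[:,2]*.049
W=[P0,[.52,.0,.19],[.50,.08,.17],[.48,.15,.16],B+[0,0,.12],B]
for a,b in zip(W[:-1],W[1:]):
    for t in np.linspace(0,1,5)[1:]:
        X=np.array(a)+(np.array(b)-a)*t;q,cc=ik(X,Rm,q);print(np.round(X,3),np.round(q,2),"%.0e"%cc)
```

```text
side0 371 [0.463 0.218 0.012] [0.501 0.255 0.12 ]
  top mean [0.4846 0.2356 0.1168] 50
  circ [0.4864 0.2336] 6.0455621553105754e-05
scene0 279 [0.465 0.215 0.013] [0.501 0.255 0.125]
  top mean [0.4854 0.2345 0.1188] 38
  circ [0.4884 0.2342] 6.75571419121142e-05
w2 944 [0.467 0.211 0.012] [0.504 0.247 0.123]
  top mean [0.4859 0.2305 0.1186] 126
  circ [0.4879 0.2333] 6.295104949437961e-05
[0.587 0.009 0.11 ] [-0.33  0.51  2.07  1.36  0.27 -0.24] 1e-30
[0.565 0.006 0.136] [-0.36  0.43  2.11  1.19  0.3  -0.09] 3e-30
[0.542 0.003 0.163] [-0.39  0.35  2.13  1.03  0.34  0.05] 9e-30
[0.52 0.   0.19] [-0.42  0.26  2.15  0.89  0.39  0.18] 4e-30
[0.515 0.02  0.185] [-0.37  0.27  2.17  0.93  0.35  0.18] 9e-23
[0.51 0.04 0.18] [-0.31  0.27  2.19  0.97  0.31  0.18] 8e-23
[0.505 0.06  0.175] [-0.26  0.28  2.2   1.01  0.27  0.18] 4e-23
[0.5  0.08 0.17] [-0.2   0.29  2.21  1.07  0.23  0.17] 2e-23
[0.495 0.098 0.168] [-0.15  0.3   2.22  1.09  0.19  0.19] 2e-24
[0.49  0.115 0.165] [-0.09  0.3   2.23  1.11  0.16  0.22] 7e-23
[0.485 0.132 0.162] [-0.03  0.31  2.23  1.12  0.13  0.26] 8e-21
[0.48 0.15 0.16] [0.02 0.32 2.23 1.1  0.09 0.32] 8e-31
[0.483 0.17  0.156] [0.09 0.34 2.21 0.93 0.06 0.54] 4e-23
[0.487 0.19  0.152] [0.14 0.36 2.19 0.48 0.04 1.04] 5e-29
[0.49  0.21  0.148] [ 0.2   0.38  2.16 -0.25  0.04  1.82] 1e-30
[0.494 0.23  0.143] [ 0.25  0.4   2.14 -0.69  0.06  2.3 ] 1e-28
[0.494 0.23  0.113] [ 0.25  0.48  2.16 -2.54  0.07  4.16] 7e-28
[0.494 0.23  0.083] [ 0.25  0.56  2.18 -2.9   0.16  4.52] 2e-23
[0.494 0.23  0.053] [ 0.25  0.64  2.2  -2.99  0.26  4.61] 7e-28
[0.494 0.23  0.023] [ 0.25  0.72  2.21 -3.03  0.35  4.65] 3e-31
```

```bash
cat > path.py <<'E'
from kin import *
from rig import robot
o=robot.get_obs();Rm=R.from_quat(o['tool_rot']).as_matrix();q=np.array(o['q']);P0=np.array(o['position'])
lo=np.array([-3.08,-.75,.22,-1.43,0,-2.85]);hi=np.array([3.08,2.2,2.44,4.57,2.65,2.85])
z=Rm[:,2]
B=np.array([.487,.234,.065])+z*.049
def run(W,q,k=5):
    for a,b in zip(W[:-1],W[1:]):
        for t in np.linspace(0,1,k+1)[1:]:
            X=np.array(a)+(np.array(b)-a)*t;q,cc=ik(X,Rm,q)
            print(np.round(X,3),np.round(q,2),"%.0e"%cc,"BAD" if (q<lo).any() or (q>hi).any() else "")
    return q
E
python3 - <<'E'
from path import *
print(B)
W=[P0,[.51,.0,.17],[.485,.02,.09],[.47,.10,.07],[.465,.2,.08],B-z*.09,B]
q=run(W,q)
print("back")
Mt=np.array([.5856,.0067]);d=np.array([.98,.201])
D=np.r_[Mt-.008*d,.103+.065]+z*.049
W=[B,B+[0,0,.02],[.475,.12,.06],[.485,.03,.08],[.5,.0,.17],D+[-.03,-.006,.04],D+[0,0,.03],D]
run(W,q)
E
```

```text
[0.51251128 0.23868459 0.02342802]
[0.589 0.009 0.1  ] [-0.33  0.53  2.07  1.44  0.26 -0.32] 7e-19 
[0.57  0.007 0.118] [-0.35  0.48  2.11  1.36  0.28 -0.26] 1e-18 
[0.55  0.005 0.135] [-0.37  0.42  2.14  1.27  0.3  -0.19] 1e-18 
[0.53  0.002 0.153] [-0.4   0.36  2.17  1.18  0.32 -0.11] 6e-19 
[0.51 0.   0.17] [-0.43  0.3   2.2   1.07  0.35 -0.03] 2e-19 
[0.505 0.004 0.154] [-0.43  0.34  2.23  1.26  0.32 -0.22] 2e-29 
[0.5   0.008 0.138] [-0.42  0.38  2.26  1.48  0.31 -0.44] 3e-29 
[0.495 0.012 0.122] [-0.42  0.42  2.29  1.72  0.31 -0.69] 3e-30 
[0.49  0.016 0.106] [-0.41  0.47  2.32  1.96  0.32 -0.94] 2e-30 
[0.485 0.02  0.09 ] [-0.4   0.53  2.34  2.17  0.36 -1.16] 4e-28 
[0.482 0.036 0.086] [-0.36  0.54  2.36  2.29  0.37 -1.24] 1e-19 
[0.479 0.052 0.082] [-0.31  0.56  2.37  2.4   0.38 -1.3 ] 1e-19 
[0.476 0.068 0.078] [-0.26  0.57  2.37  2.51  0.39 -1.36] 8e-20 
[0.473 0.084 0.074] [-0.2   0.59  2.38  2.6   0.4  -1.41] 2e-20 
[0.47 0.1  0.07] [-0.15  0.6   2.38  2.69  0.41 -1.46] 2e-21 
[0.469 0.12  0.072] [-0.08  0.59  2.37  2.77  0.38 -1.46] 2e-20 
[0.468 0.14  0.074] [-0.01  0.5
[... 2454 characters left out ...]
0.166] [-0.35  0.37  2.06  0.91  0.35  0.21] 1e-26 
[0.579 0.005 0.164] [-0.34  0.38  2.04  0.9   0.35  0.23] 4e-29 
[0.585 0.006 0.162] [-0.34  0.39  2.03  0.89  0.34  0.24] 1e-29 
[0.591 0.007 0.16 ] [-0.33  0.4   2.02  0.89  0.34  0.25] 2e-29 
[0.597 0.009 0.158] [-0.32  0.41  2.01  0.88  0.34  0.27] 3e-29 
[0.603 0.01  0.156] [-0.31  0.42  2.    0.87  0.33  0.28] 9e-30 
[0.603 0.01  0.15 ] [-0.31  0.44  2.    0.91  0.32  0.24] 6e-25 
[0.603 0.01  0.144] [-0.31  0.45  2.01  0.96  0.31  0.19] 1e-24 
[0.603 0.01  0.138] [-0.31  0.46  2.01  1.    0.3   0.15] 1e-24 
[0.603 0.01  0.132] [-0.31  0.47  2.02  1.05  0.29  0.09] 2e-24 
[0.603 0.01  0.126] [-0.31  0.49  2.02  1.1   0.29  0.04] 3e-24
```

>>> send_rows:
  steps: [0.087,-0.003,-0.001,-0.04,0,0.087,-0.015,-0.003,-0.085,0,0.087,-0.0385,-0.0074,-0.127,0,0.087,-0.052,-0.013,-0.115,0,0.087,-0.067,-0.02,-0.1,0,0.087,-0.083,-0.026,-0.085,0,0.087,-0.098,-0.032,-0.07,0,0.087,-0.098,-0.032,-0.07,0]

```text
time: 28.58
position: [0.4844, 0.0197, 0.089]
tool_rot: [0.957, 0.094, 0.273, -0.023]
ft_force: [-0.3, -0.5, 0.5]
grip_width: 0.0873
```

```bash
python3 st.py; python3 rel.py w20 .162
python3 - <<'E'
from h import *
for t in ([.470,.10,.07],[.465,.2,.08],[.4665,.2305,.1]): print(np.round(shift(t),4))
E
```

```text
t 28.575 q [-0.405  0.528  2.345  2.167  0.361 -1.156] pos [0.4844 0.0197 0.089 ] F [-0.3 -0.5  0.5] w 0.0873
[[0.833, 0.193, 0.519], [0.168, -0.981, 0.096], [0.527, 0.007, -0.85]]
lean 31.831484726073526 az 10.459817788207317 ydip 0.4172731784427871
face x 0.050171060897052755 3645
[-0.008  -0.0816  0.0162]
[ 0.0099 -0.1806  0.0147]
[ 0.0268 -0.2101  0.0014]Traceback (most recent call last):
  File "rel.py", line 15, in <module>
    k,l,st,ce=cv2.connectedComponentsWithStats(m.astype(np.uint8));i=1+st[1:,4].argmax();q=np.c_[X[l==i],Y[l==i],Z[l==i]]
                                                                       ~~~~~~~~~~~~~~~^^
ValueError: attempt to get argmax of an empty sequence
```

View pics/w20.png

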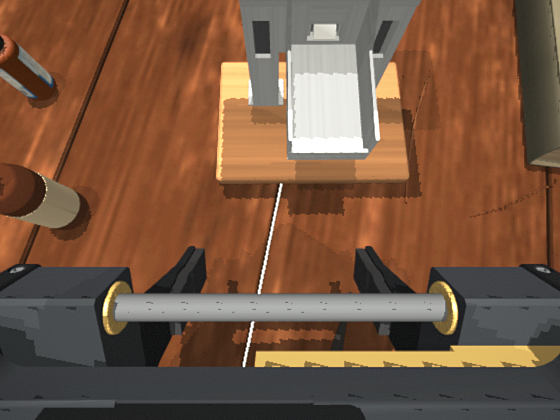

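>>> send_rows:
  steps: [0.087,-0.004,-0.04,0.008,0,0.087,-0.008,-0.08,0.016,0,0.087,0.0,-0.12,0.016,0,0.087,0.007,-0.16,0.015,0,0.087,0.014,-0.187,0.012,0,0.087,0.021,-0.2,0.006,0,0.087,0.0268,-0.21,0.0014,0,0.087,0.0268,-0.21,0.0014,0]

```text
time: 29.62
position: [0.4671, 0.2315, 0.1011]
tool_rot: [0.957, 0.095, 0.274, -0.024]
ft_force: [-0.1, -0.4, 0.3]
grip_width: 0.087
```

```bash
python3 st.py
python3 - <<'E'
from h import *
from scipy.optimize import least_squares
c=snap("wrist","w21");P=cloud(c)
m=(np.linalg.norm(P[...,:2]-[.487,.234],axis=-1)<.035)&(P[...,2]>.01)&(P[...,2]<.13)&(np.mgrid[0:420,0:560][0]<260)
q=P[m];b=q[(q[:,2]>.02)&(q[:,2]<.07)];print(len(b),q[:,2].max())
s=least_squares(lambda x:np.hypot(b[:,0]-x[0],b[:,1]-x[1])-.0205,[.487,.234],loss="soft_l1",f_scale=.002);B=s.x;print("circ",B,s.cost)
from rig import robot
o=robot.get_obs();A=R.from_quat(o['tool_rot']).as_matrix();z=A[:,2]
T=np.r_[B,.065]+z*.049;print("target",T,np.round(shift(T),4),"pre",np.round(shift(T-z*.06),4))
E
```

```text
t 29.625 q [ 0.277  0.5    2.225  3.48   0.147 -1.84 ] pos [0.4671 0.2315 0.1011] F [-0.1 -0.4  0.3] w 0.087
[[0.832, 0.194, 0.52], [0.168, -0.981, 0.097], [0.529, 0.007, -0.849]]
lean 31.937441467103238 az 10.61410263072875 ydip 0.3737762423197854
282 0.12136978332366899
circ [0.48763623 0.23309928] 5.1920052144694825e-06
target [0.51305953 0.23783517 0.02337997] [-0.001   0.0016  0.0903] pre [-0.001   0.0016  0.0303]
```

View pics/w21.png

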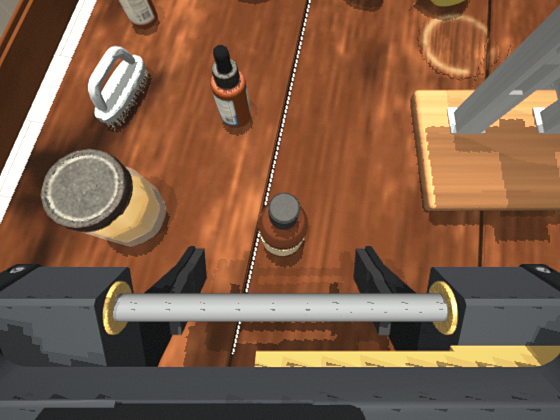

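>>> send_rows:
  steps: [0.087,0,0.001,0.025,0,0.087,-0.001,0.0016,0.05,0,0.087,-0.001,0.0016,0.075,0,0.087,-0.001,0.0016,0.09,0,0.087,-0.001,0.0016,0.09,0]

```text
time: 30.3
position: [0.513, 0.2373, 0.0226]
tool_rot: [0.957, 0.094, 0.273, -0.023]
ft_force: [-0.1, -1.5, -0.2]
grip_width: 0.0872
```

```bash
python3 st.py
python3 - <<'E'
from h import *
print(np.round(shift([.513,.2378,.0234]),4))
E
```

```text
t 30.3 q [ 0.26   0.721  2.156  3.282  0.291 -1.653] pos [0.513  0.2373 0.0226] F [-0.1 -1.5 -0.2] w 0.0872
[[0.834, 0.193, 0.518], [0.168, -0.981, 0.096], [0.526, 0.007, -0.85]]
lean 31.76426019749042 az 10.506975145762606 ydip 0.3912983473204413
[ 0.0006 -0.0005 -0.0007]
```

>>> send_rows:
  steps: [0.03,0,0,0,0,0.03,0,0,0,0,0.03,0,0,0,0,0.03,0,0,0,0,0.03,0,0,0,0,0.03,0,0,0,0,0.03,0,0,0,0,0.03,0,0,0,0]
  force: 15

```text
time: 31.3
position: [0.5131, 0.2373, 0.0227]
tool_rot: [0.957, 0.094, 0.273, -0.023]
ft_force: [-0.7, 0.1, 0.9]
grip_width: 0.0395
```

```bash
python3 st.py
python3 - <<'E'
from h import *
snap("wrist","w22")
from rig import robot
A=R.from_quat(robot.get_obs()['tool_rot']).as_matrix()
for t in ([.513,.2378,.045],[.475,.12,.06],[.485,.03,.08],[.5,0,.17]): print(np.round(shift(t),4))
E
```

```text
t 31.3 q [ 0.26   0.721  2.156  3.282  0.292 -1.653] pos [0.5131 0.2373 0.0227] F [-0.7  0.1  0.9] w 0.0395
[[0.833, 0.193, 0.518], [0.168, -0.981, 0.096], [0.527, 0.007, -0.85]]
lean 31.787985945319136 az 10.511966115744189 ydip 0.39206725069799286
[ 0.0118 -0.0003 -0.019 ]
[-0.0318  0.108  -0.0627]
[-0.028   0.1984 -0.0832]
[ 0.0269  0.2313 -0.1548]
```

View pics/w22.png

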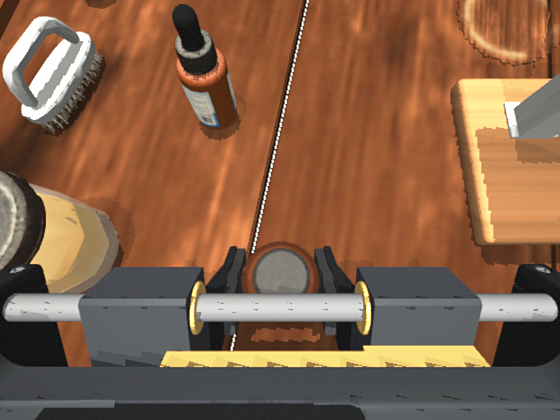

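>>> send_rows:
  steps: [0.03,0.006,0,-0.01,0,0.03,0.012,0,-0.02,0,0.03,-0.002,0.036,-0.034,0,0.03,-0.017,0.072,-0.048,0,0.03,-0.032,0.108,-0.063,0,0.03,-0.031,0.138,-0.07,0,0.03,-0.029,0.168,-0.077,0,0.03,-0.028,0.198,-0.083,0]
  force: 20

```text
time: 32.35
position: [0.4854, 0.0287, 0.0809]
tool_rot: [0.957, 0.094, 0.273, -0.022]
ft_force: [0.8, -0.5, -0.8]
grip_width: 0.0392
```

```bash
python3 st.py
python3 - <<'E'
from h import *
snap("side","s23",(120,150,360,330),3.2)
for t in ([.495,.012,.12],[.5,0,.19],[.56,.002,.19]): print(np.round(shift(t),4))
E
```

```text
t 32.35 q [-0.374  0.557  2.35   2.282  0.375 -1.248] pos [0.4854 0.0287 0.0809] F [ 0.8 -0.5 -0.8] w 0.0392
[[0.833, 0.193, 0.519], [0.168, -0.981, 0.094], [0.528, 0.009, -0.849]]
lean 31.84628263150972 az 10.28726889004649 ydip 0.5086498825786452
[ 0.0247  0.0148 -0.03  ]
[ 0.0639  0.0282 -0.0878]
[ 0.1142  0.0375 -0.0564]
```

View pics/s23.png

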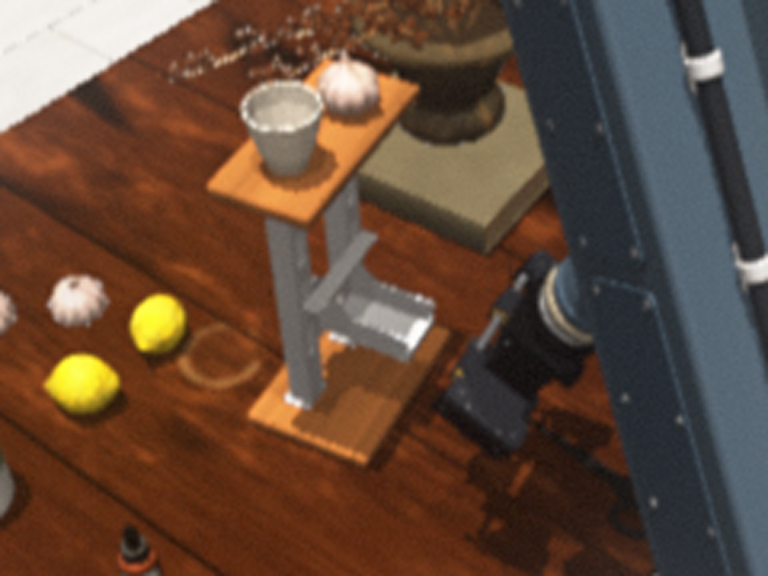

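>>> send_rows:
  steps: [0.03,0.012,0.007,-0.015,0,0.03,0.025,0.015,-0.03,0,0.03,0.035,0.019,-0.044,0,0.03,0.044,0.024,-0.058,0,0.03,0.0535,0.028,-0.071,0,0.03,0.0535,0.028,-0.071,0]

```text
time: 33.15
position: [0.501, -0.0003, 0.1722]
tool_rot: [0.956, 0.093, 0.277, -0.019]
ft_force: [0.4, -0.2, -1.1]
grip_width: 0.0398
```

```bash
python3 st.py
python3 - <<'E'
from h import *
for t in ([.565,.003,.165],[.6027,.0099,.156],[.6027,.0099,.1265]): print(np.round(shift(t),4))
E
```

```text
t 33.15 q [-0.439  0.284  2.219  1.104  0.347 -0.065] pos [ 5.010e-01 -3.000e-04  1.722e-01] F [ 0.4 -0.2 -1.1] w 0.0398
[[0.83, 0.188, 0.525], [0.167, -0.982, 0.088], [0.533, 0.014, -0.846]]
lean 32.191090374902025 az 9.53853574598178 ydip 0.825266493478443
[0.0498 0.0087 0.04  ]
[0.0774 0.0089 0.068 ]
[0.0617 0.0085 0.093 ]
```

>>> send_rows:
  steps: [0.03,0.017,0.003,0.013,0,0.03,0.034,0.006,0.027,0,0.03,0.0498,0.0087,0.04,0,0.03,0.06,0.0088,0.05,0,0.03,0.07,0.0089,0.06,0,0.03,0.0774,0.0089,0.068,0,0.03,0.0774,0.0089,0.068,0]

```text
time: 34.02
position: [0.6028, 0.0104, 0.1554]
tool_rot: [0.956, 0.093, 0.276, -0.02]
ft_force: [-0.4, -0.8, -1.1]
grip_width: 0.0396
```

```bash
python3 st.py
python3 - <<'E'
from h import *
snap("side","s24",(160,150,360,300),4)
c=snap("wrist","w24")
print(np.round(shift([.6027,.0099,.1265]),4))
from rig import robot
P=cloud(c)
a=np.radians(11.6);d=np.array([np.cos(a),np.sin(a)]);n=np.array([-d[1],d[0]]);M=np.array([.5856,.0067])
X=(P[...,:2]-M)@d;Y=(P[...,:2]-M)@n;Z=P[...,2]
c2=dict(np.load("s24.npz"));P2=cloud(c2)
X2=(P2[...,:2]-M)@d;Y2=(P2[...,:2]-M)@n;Z2=P2[...,2]
m=(abs(X2)<.05)&(abs(Y2)<.03)&(Z2>.2)&(Z2<.28);q=P2[m];print("cap from side",len(q),q[:,2].max() if len(q) else 0)
E
```

```text
t 34.025 q [-0.309  0.424  2.003  0.891  0.319  0.267] pos [0.6028 0.0104 0.1554] F [-0.4 -0.8 -1.1] w 0.0396
[[0.83, 0.189, 0.525], [0.167, -0.982, 0.089], [0.532, 0.014, -0.847]]
lean 32.16037983169027 az 9.62865053515454 ydip 0.7974177144609224
[-0.0149  0.0001  0.0249]
cap from side 41 0.27945372282823544
```

View pics/s24.png

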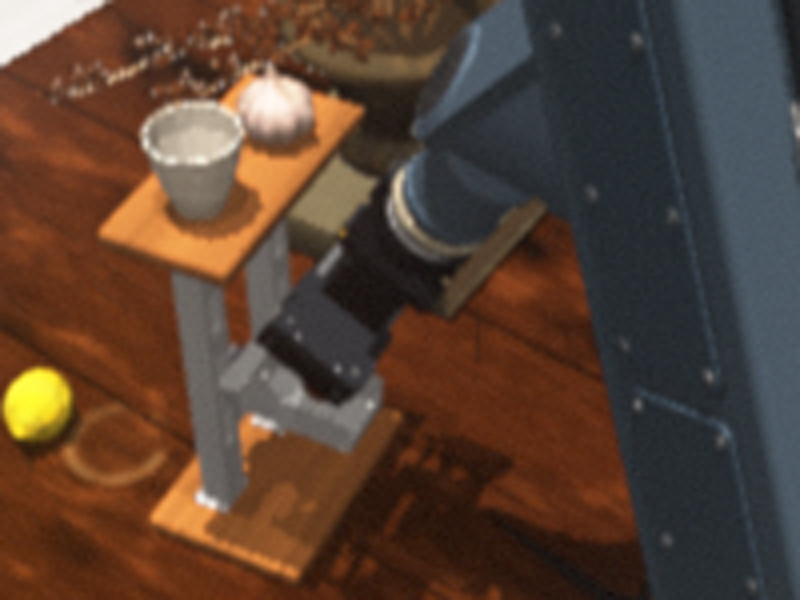

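View pics/w24.png

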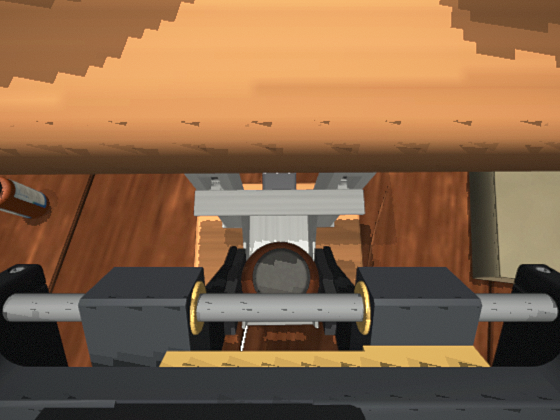

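Run:
```python
from h import *
c=dict(np.load("w24.npz"));P=cloud(c);g=cv2.cvtColor(c["color"],cv2.COLOR_RGB2GRAY);hsv=cv2.cvtColor(c["color"],cv2.COLOR_RGB2HSV)
a=np.radians(11.6);d=np.array([np.cos(a),np.sin(a)]);n=np.array([-d[1],d[0]]);M=np.array([.5856,.0067])
X=(P[...,:2]-M)@d;Y=(P[...,:2]-M)@n;Z=P[...,2]
m=(abs(Z-.162)<.005)&(abs(Y)<.065)&(X<.058)&(X>.02)&(hsv[...,1]<70)
k,l,st,ce=cv2.connectedComponentsWithStats(m.astype(np.uint8));i=1+st[1:,4].argmax();q=np.c_[X[l==i],Y[l==i],Z[l==i]]
print("lip",np.percentile(q[:,0],[1,99]),np.percentile(q[:,1],[1,99]),q[:,2].mean())
m=(abs(X)<.04)&(abs(Y)<.03)&(Z>.235)&(Z<.27);q=np.c_[X[m],Y[m],Z[m]];zt=np.percentile(q[:,2],95);q=q[q[:,2]>zt-.004]
(cx,cy),r=cv2.minEnclosingCircle(q[:,:2].astype(np.float32));print("cap",cx,cy,r,zt,len(q))
```

```text
lip [0.03485477 0.05530276] [-0.05651829  0.05720292] 0.16163077133173587
cap -0.015781477093696594 -3.625753379310481e-05 0.030822599306702614 0.2697861969371976 1940
```

Run:
```python
from h import *
c=dict(np.load("w24.npz"));P=cloud(c)
a=np.radians(11.6);d=np.array([np.cos(a),np.sin(a)]);n=np.array([-d[1],d[0]]);M=np.array([.5856,.0067])
X=(P[...,:2]-M)@d;Y=(P[...,:2]-M)@n;Z=P[...,2]
v,u=np.mgrid[0:420,0:560]
m=(u>245)&(u<318)&(v>250)&(v<289)&(abs(Z-.252)<.006)
q=np.c_[X[m],Y[m],Z[m]];print(len(q),np.percentile(q,[2,50,98],axis=0).round(4).tolist())
```

```text
1918 [[-0.0136, -0.0081, 0.2498], [-0.008, 0.0013, 0.2516], [-0.0011, 0.0109, 0.253]]
```

>>> send_rows:
  steps: [0.03,-0.003,0.0005,0.007,0,0.03,-0.006,0.001,0.0135,0,0.03,-0.009,0.001,0.02,0,0.03,-0.0115,0.001,0.027,0,0.03,-0.0115,0.001,0.027,0,0.03,-0.0115,0.001,0.027,0]

```text
time: 34.88
position: [0.6065, 0.0097, 0.1268]
tool_rot: [0.956, 0.093, 0.276, -0.02]
ft_force: [-0.8, -0.1, -1.6]
grip_width: 0.0396
```

```bash
python3 st.py
python3 - <<'E'
from h import *
snap("wrist","w25")
E
```

```text
t 34.875 q [-0.307  0.487  2.018  1.103  0.276  0.047] pos [0.6065 0.0097 0.1268] F [-0.8 -0.1 -1.6] w 0.0396
[[0.83, 0.188, 0.525], [0.167, -0.982, 0.089], [0.532, 0.014, -0.847]]
lean 32.14119947383072 az 9.610297481492333 ydip 0.7886715047876652
```

View pics/w25.png

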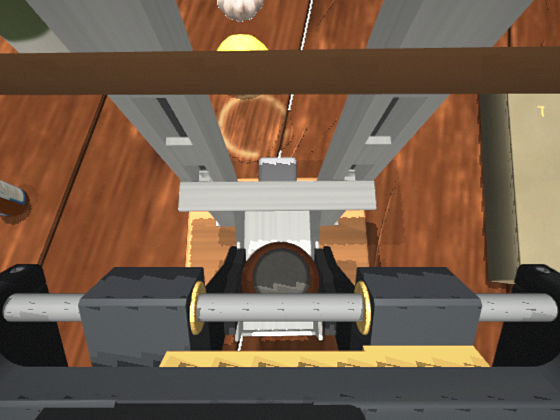

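>>> send_rows:
  steps: [0.03,-0.0008,0,0.0013,0,0.03,-0.0008,0,0.0013,0]

```text
time: 35.17
position: [0.6066, 0.0097, 0.1255]
tool_rot: [0.956, 0.093, 0.276, -0.02]
ft_force: [0.1, -0.3, -0.8]
grip_width: 0.0394
```

>>> send_rows:
  steps: [0.03,-0.0005,0,0.0009,0,0.03,-0.0005,0,0.0009,0]

```text
time: 35.42
position: [0.6067, 0.0097, 0.1244]
tool_rot: [0.956, 0.093, 0.276, -0.02]
ft_force: [0.6, 0.1, -0.2]
grip_width: 0.0394
```

>>> send_rows:
  steps: [0.03,-0.0004,0,0.0006,0,0.03,-0.0004,0,0.0006,0]

```text
time: 35.67
position: [0.6068, 0.0097, 0.124]
tool_rot: [0.956, 0.093, 0.277, -0.02]
ft_force: [-0.5, 0.0, 0.7]
grip_width: 0.0399
```

>>> send_rows:
  steps: [0.043,0,0,0,0,0.046,0,0,0,0,0.05,0,0,0,0,0.06,0,0,0,0,0.07,0,0,0,0,0.07,0,0,0,0]

```text
time: 36.42
position: [0.6068, 0.0097, 0.1239]
tool_rot: [0.956, 0.093, 0.276, -0.02]
ft_force: [0.4, -0.0, -0.2]
grip_width: 0.068
```

```bash
python3 st.py
python3 - <<'E'
from h import *
snap("wrist","w26")
E
```

```text
t 36.425 q [-0.307  0.494  2.02   1.134  0.272  0.016] pos [0.6068 0.0097 0.1239] F [ 0.4 -0.  -0.2] w 0.068
[[0.83, 0.188, 0.525], [0.167, -0.982, 0.089], [0.532, 0.014, -0.846]]
lean 32.18080737605299 az 9.587686169813193 ydip 0.8020583997348564
```

View pics/w26.png

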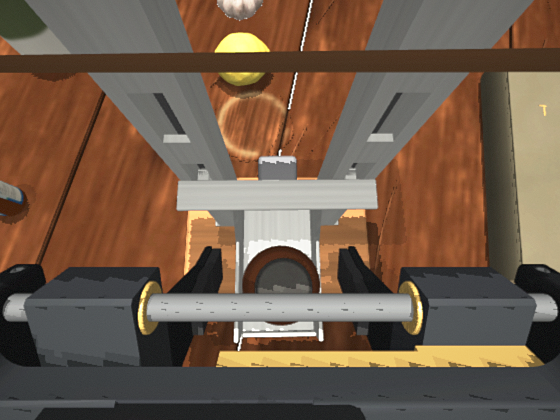

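>>> send_rows:
  steps: [0.087,0,0,-0.01,0,0.087,0,0,-0.03,0,0.087,0,0,-0.06,0,0.087,-0.01,0,-0.1,0,0.087,-0.03,0,-0.13,0,0.087,-0.05,0,-0.15,0,0.087,-0.05,0,-0.15,0]

```text
time: 37.35
position: [0.4851, -0.0119, 0.2246]
tool_rot: [0.956, 0.092, 0.277, -0.019]
ft_force: [-0.1, -0.3, -0.1]
grip_width: 0.0867
```

```bash
python3 st.py
python3 - <<'E'
from h import *
snap("wrist","w27");snap("side","s27",(120,150,360,330),3.2)
E
```

```text
t 37.35 q [-0.498  0.134  2.176  0.765  0.494  0.259] pos [ 0.4851 -0.0119  0.2246] F [-0.1 -0.3 -0.1] w 0.0867
[[0.83, 0.187, 0.525], [0.165, -0.982, 0.088], [0.533, 0.014, -0.846]]
lean 32.1918594389227 az 9.509463005799194 ydip 0.7941289191922256
```

View pics/w27.png

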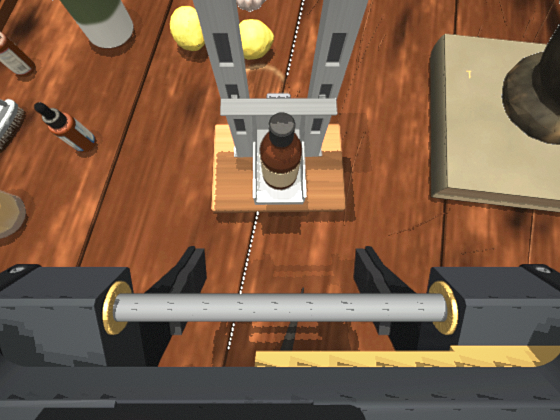

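View pics/s27.png

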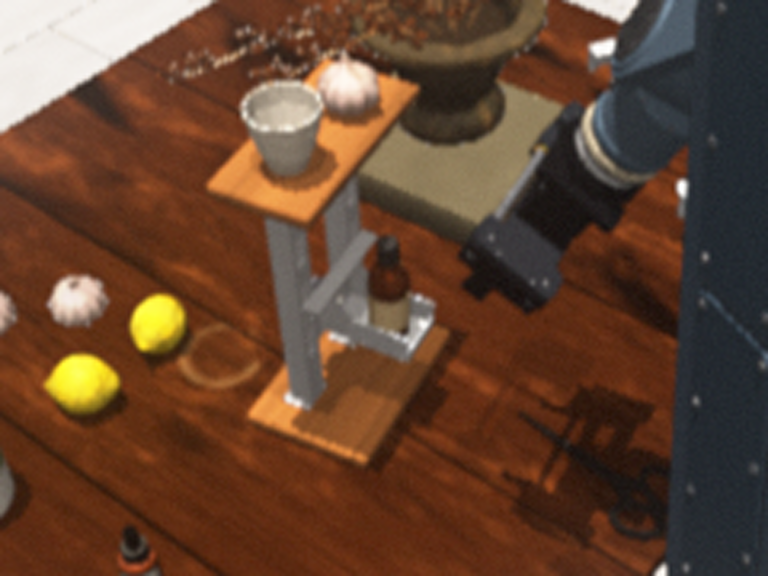

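Run:
```python
from h import *
from scipy.optimize import least_squares
a=np.radians(11.6);d=np.array([np.cos(a),np.sin(a)]);n=np.array([-d[1],d[0]]);M=np.array([.5856,.0067])
c=dict(np.load("w27.npz"));P=cloud(c);hsv=cv2.cvtColor(c["color"],cv2.COLOR_RGB2HSV)
X=(P[...,:2]-M)@d;Y=(P[...,:2]-M)@n;Z=P[...,2]
m=(abs(Z-.162)<.005)&(abs(Y)<.065)&(X<.058)&(X>.03)&(hsv[...,1]<70)
k,l,st,ce=cv2.connectedComponentsWithStats(m.astype(np.uint8));i=1+st[1:,4].argmax();q=np.c_[X[l==i],Y[l==i],Z[l==i]]
cf=np.linalg.lstsq(np.c_[q[:,:2]-q[:,:2].mean(0),np.ones(len(q))],q[:,2],rcond=None)[0]
print("lip X",np.percentile(q[:,0],[2,98]).round(4),"Y",np.percentile(q[:,1],[1,99]).round(4),"z",q[:,2].mean().round(4),"slope",cf[:2].round(3))
m=(abs(X)<.035)&(abs(Y)<.03)&(Z>.108)&(Z<.24);q=np.c_[X[m],Y[m],Z[m]];print("top",q[:,2].max())
for lo,hi,r in [(.138,.15,.0205),(.15,.162,.0205),(.162,.175,.0205)]:
    b=q[(q[:,2]>lo)&(q[:,2]<hi)&(abs(q[:,1])<.023)&(q[:,0]<.02)]
    s=least_squares(lambda x:np.hypot(b[:,0]-x[0],b[:,1]-x[1])-r,[0,0],loss="soft_l1",f_scale=.002);print(lo,len(b),s.x.round(4))
t=q[q[:,2]>.215];print("cap top",t.mean(0).round(4),np.percentile(t,[3,97],axis=0).round(4).tolist())
# walls top z along X
m=(abs(abs(Y)-.026)<.004)&(X>-.04)&(X<.02)&(Z>.12)&(Z<.14)&(hsv[...,1]<60);w=np.c_[X[m],Y[m],Z[m]]
for x in np.arange(-.04,.02,.015):
    s=w[(w[:,0]>=x)&(w[:,0]<x+.015)]
    if len(s)>3:print("wall",round(x,3),np.percentile(s[:,2],95).round(4))
for nme,s0,s1 in [("side","side0.npz","s27.npz")]:
    A=cloud(dict(np.load(s0)));B=cloud(dict(np.load(s1)))
    for o,u,v in [("cup",207,182),("garlic",229,178),("drop",164,322),("jar",176,360)]:print(o,A[v,u].round(3),B[v,u].round(3))
im=c["color"][85:220,200:360,::-1];cv2.imwrite("pics/w27z.png",cv2.resize(im,None,fx=4.5,fy=4.4,interpolation=2))
```

```text
lip X [0.0346 0.0554] Y [-0.0568  0.0574] z 0.1617 slope [0.062 0.   ]
top 0.2214077314290584
0.138 141 [-0.0059 -0.0007]
0.15 164 [-0.0063 -0.0006]
0.162 291 [-0.0061 -0.0008]
cap top [-0.0105 -0.0006  0.2192] [[-0.0189, -0.0096, 0.2162], [-0.0014, 0.0081, 0.2208]]
wall -0.04 0.1297
wall -0.025 0.1302
wall -0.01 0.1303
wall 0.005 0.1315
cup [0.652 0.045 0.367] [0.647 0.05  0.372]
garlic [ 0.623 -0.012  0.359] [ 0.623 -0.011  0.36 ]
drop [0.601 0.311 0.074] [0.602 0.311 0.074]
jar [0.489 0.372 0.085] [0.491 0.371 0.081]
```

View pics/w27z.png

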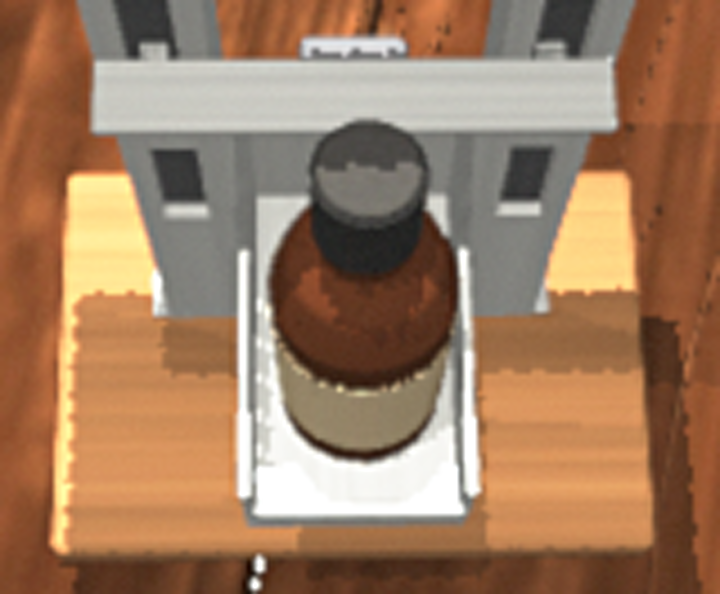

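Run:
```python
from rig import hand_in
print(hand_in())
```

```text
the job is handed in; nothing more can be done
None
```

The tray is hooked in the middle slots, pressed down and locked. The amber bottle with the plain black cap stands in it, let go. I handed the job in at about 37.5 s; no verdict was reported.

**What I did**
- **Choosing the tray:** I took the smallest of the three by size (lip 116 mm wide, 62 mm high).
- **Leaning the tool:** the move rows cannot tilt it. I got a 32° lean by pushing the arm outward against the lower range limit of joint 3, which read 0.218 to 0.223 against the stated 0.22. I can't rule out that this counts as passing the range.
- **Gripping the tray:** the first closing missed above the walls, and the second jammed with the tray about 14° out of line. I lifted it, turned it to the rack's direction, set it down and gripped it again.
- **Locking:** I pressed it home with the grip on its side walls, not on the lip. The force rose to about 9 N on the catch and fell to about zero as it snapped.

**Last checks**
- **Tray:** after release it was about 2.5 mm out in depth, under 1 mm sideways and about 0.3 mm low. The white nose showed through the window before the bottle went in. I did not look at it again afterwards.
- **Bottle:** about 4 mm before the tray's midpoint and about 1 mm off sideways, with its height as expected.
- **Bystanders:** dropper bottle, jar, cup and garlic gave matching points within a few millimetres (the cup about 9 mm, within depth noise at its edge). The gripper was clear of everything.

**What disagreed**
- **Fingertips:** they sit about 30 mm behind the reported TCP, unlike the interface text. I corrected for this.
- **Tray slope:** the lip gave 0.035 rad before the bottle and 0.062 rad after, from a farther view; the side walls gave about 0.03. I trusted 0.035, because the claws' play allows about 0.034. All are under the 4° limit (0.070).
- **Bottle lean:** comparing cap with body suggested up to 0.07 rad, while circle fits to the body showed almost none. Both are under the limit.

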